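# Cinnamon into the infusion bottle

### The job

Load the empty infusion bottle for a batch of cinnamon syrup: feed both cinnamon sticks from the chopping board through the bottle's narrow neck so that they drop right down into its belly, and leave the bottle swung fully upright against the stop of its cradle, ready for filling. Treat the glass gently, and leave the jigger, tin, flask and spice jars where they stand.

Things in the scene. Friction and masses are not known exactly. Their poses are not given: they have to be found in the camera images.
- stick0_center (a point): Brown cinnamon stick (two scrolls of bark side by side, rigid, 21 to 42 g), lying on the board roughly along world y: 135 mm long, 29 wide, 17 thick. This point is its centre; x axis along its length (both ends alike), y across its width, z up as it lies. Lifted by one end it may turn a little in the fingers. Let go in the neck it may slide in, or hang there and need a push on its tail.
- stick1_center (a point): The other cinnamon stick, the same in size and axes. A stick that still hangs in the neck can be shoved on by the next one, or drops once the bottle is upright.
- bottle_mouth (a point): Clear glass bottle, 220 mm tall, starts leaning 40 to 49 degrees, neck to the robot's right. This is the centre of its rim; z axis points out along the neck. Below the rim: flared lip (46 mm outside, bore 38 to 32 mm in 7 mm), neck (40 mm outside, bore 32) to 40 mm, shoulder widening to the belly (110 outside, 102 inside) at 100 mm, inner floor at 214 mm. The neck takes one stick at a time.
- bottle_belly (a point): Point on the bottle's axis in the middle of its belly, 145 mm below the rim and 69 mm above the inner floor. The line from bottle_mouth to here runs down the neck.
- cradle_pivot (a point): Middle of the level swing axis, on the bottle's axis 120 mm below the rim, 148 mm above the surface. y axis = swing axis; x axis level, away from the side to which the neck leans. Fixed cradle: wooden foot 150 (x) x 170 (y) x 26 mm, dark steel uprights 32 mm wide at 73 mm either side along y, 164 mm high.
- bottle (a joint): Lean of the bottle from upright in rad: 0 = upright, against a rubber stop; up to 0.87 = leaning with the neck toward the cradle's -x side, its other stop. The hinge is balanced and stiff (0.6 N m of friction, about 5 N at the lip): it stays where it is left, and gives way if the neck is pushed sideways.
- board: Fixed wooden chopping board, 220 (x) x 180 (y) x 24 mm; origin at the centre of its underside, on the work surface. The sticks lie on its top. (The cloth round it is only a look and lies 15 to 20 mm high over the surface.)
- jigger: Bystander: steel double-cone jigger, 44 mm wide, 74 mm tall; origin at the centre of its foot.
- tin: Bystander: green tin, 57 mm wide, 72 mm tall; origin at the centre of its foot.
- spice_a: Bystander: glass spice jar with a yellow-brown cap, 42 mm wide, 96 mm tall; origin at the centre of its foot.
- spice_b: Bystander: glass spice jar with a yellow-brown cap, 42 mm wide, 106 mm tall; origin at the centre of its foot.
- flask: Bystander: small black flask with a stepped cap, 57 mm wide, 74 mm tall; origin at the centre of its foot.

How it is judged:
At the end, for the whole second after the job is handed in: both sticks lie inside the bottle's belly, each centre within 50 mm of the belly's centre point, and the bottle stands upright within 0.06 rad (distance between each of stick0_center, stick1_center and bottle_belly below 0.05 m and value of joint bottle below 0.06 rad); the robot touches nothing.
It fails at once if the glass is pressed or struck with over 60 N by the fingers or by a stick (contact force between any of the fingers, stick0, stick1 and bottle above 60 N).
It fails at once if the jigger, tin, flask or a spice jar is moved by over 30 mm (distance of any of jigger, tin, flask, spice_a, spice_b from where it was at the start of the episode above 0.03 m).
It also fails if it takes over 64 s, if anything falls off the work surface, if the arm or the gripper's body presses on something with over 40 N, if the wrist force passes 120 N, or if a joint passes its speed limit or range.

### The arm

A 6-joint arm with a two-finger parallel gripper is mounted at the origin on a cart in front of the work surface, level with it; the furniture and walls round the work are solid. World frame = base frame: x ahead of the robot, y to its left, z up, the work surface at z = 0. Lengths are in m, angles in rad, forces in N, time in s.
With the tool pointing down it reaches from about 0.25 to 0.775 m from the base axis. Payload 4 kg.
Tool frame: the origin (TCP) lies midway between the tips of the shut fingers; the grasp point (between the pads) lies grip_point_offset behind it (grip_point_offset is the distance from the TCP to the grasp point, in m); z points along the fingers, y is the line along which they close (so a half turn about z gives the same grasp; the last joint's range is limited). The gripper opens to 94 mm and grips with 3 to 60 N. Pads are 16 mm wide; open, the fingers measure 119 mm over their backs; the gripper's body (75 mm by 177 mm) begins 78 mm behind the grasp point.
Start: joints at [1.12, 0.087, 1.371, -0, 1.684, -0.103], TCP at [0.187, 0.517, 0.206] pointing down, gripper open.
Joint ranges: [-3.1, 3.1], [-0.76, 2.03], [0.27, 2.55], [-1.08, 4.22], [0.17, 2.65], [-2.57, 2.57]. Speed limits (rad/s): [2.79, 2.79, 3.14, 3.14, 3.14, 3.14].

### API

Orientations are given as [roll, pitch, yaw] about the fixed x, y, z axes, in that order (R = Rz(yaw) Ry(pitch) Rx(roll)).
In Python, from bench import * gives the robot as it stands. The module is installed in compiled form; this text tells all that it offers.
- The arm moves only by the tool apply_moves, never from a script. Its argument "commands" is a list of rows, each a list of 7 numbers: the turn, a rotation vector about the world's x, y, z in rad, then the shift along the world's x, y, z in m, then the opening in per cent of the stroke, from 0 (shut) to 100 (fully open). In form: [[ax, ay, az, x, y, z, jaw], ...]. A call has exactly 5 rows; each row is the pose to reach, as a shift and turn from the pose commanded when the call began; what a row does not reach only later rows make up. A row lasts 1/10 s, in which the tool goes at most 50 mm and 8.59 degrees, less where a joint would pass 70% of its speed; a pose out of reach is approached as far as the arm can. A call with a gripper value outside its range is refused whole. The fingers move at their own pace and stop on an object; the grip force is fixed at half the most. Time passes only in rows, so rows that repeat a pose let the fingers close, or fill a call up. It gives the time, the measured TCP pose, the force, the opening and the grip force at its end, in the units of the state.
- get_obs(): the state, without advancing time (a new reading comes with each control period).
- snapshot(name): name is "scene" or "side" or "wrist"; returns a dict with "pixels" (384x512x3 uint8, red, green, blue), "vertical_fov" (degrees; the focal length in pixels is half the picture's height over the tangent of half this angle, whatever the lens; pixels are square), "cx", "cy" (the principal point, pixels), "k1" (the pictures are not rectified: a ray, as slopes to the right and down, at radius r is drawn at 1 + k1 r^2 times it, then the intrinsics apply), "rvec" (rotation vector, rad) and "tvec" (3), from world to camera coordinates, as OpenCV has them. Camera axes: x right, y down, z forward; pixel columns grow to the right and rows downward; lengths in m; the calibration is good to about 2 mm. A picture is of the moment at which its call begins. There is no depth.
- close_job(): hands the job in; it is judged then, once.
Trained networks look in the newest picture that a camera, given by its name, has taken for a name from the list of things; names that differ only in an ending like _2 or _b are one class to them, and where a whole thing is asked for, a point or a joint stands for the part that bears it (a point fixed in the world has none). Each returns a list of dicts, best first, with "score" (0 to 1); they miss things now and then, are a little off and sometimes report something else, mostly with a low value. They report only what shows in the picture. A call takes as long as a camera call.
- masks_of(camera, query): "mask" (384x512 bool, what is visible of it) and "extent" ([left, top, right, bottom] in pixels, round what is visible of it).
- place_of(camera, query): "pixel" ([column, row] in pixels: a listed point, or the origin of a listed thing).
The state is a dict: "time": time; "joint_positions": joint angles; "qvel": joint speeds; "joint_torque": joint torques, N m; "tool_pos": TCP position; "ee_rot": TCP orientation; "wrist_force": force on the tool from outside, world axes, zero at the start; "wrist_torque": the same for the moment, N m; "width": finger opening in m; "finger_force": force on a finger pad.
Only numpy, scipy, OpenCV 4.12 (cv2) and the standard library are available. Lean on these libraries where they do the work, as an engineer would, in place of code of your own. Each camera call takes 0.05 s, during which the arm holds its last target. There are 200 camera calls.

## Working session

There is one attempt and no reset: what is moved stays moved. The work goes in short steps, Python scripts to look and compute and a tool call to move; the robot and the scene stay as the last step left them, time stands still between calls to the robot, and variables do not carry over. Pictures are saved under pics/ and viewed, at most 10 in all, crops included, and the job is handed in when it is done.

Besides the shell and the picture viewer there is one more tool, called by a JSON object that holds its "op" and its "data", one argument or row to a line. apply_moves: Moves the arm, as the interface text tells. Its arguments: {"type":"object","properties":{"commands":{"type":"array"}},"required":["commands"]}

```bash
mkdir -p pics; cat > h.py <<'E'
from bench import *
import numpy as np, cv2
from scipy.spatial.transform import Rotation as R
def cam(n):
    s=snapshot(n); f=192/np.tan(np.radians(s["vertical_fov"])/2)
    return dict(s=s,f=f,c=np.array([s["cx"],s["cy"]]),k=s["k1"],R=R.from_rotvec(np.ravel(s["rvec"])).as_matrix(),t=np.ravel(s["tvec"]))
def ray(c,p):
    d=(np.array(p,float)-c["c"])/c["f"]; u=d.copy()
    for _ in range(30): u=d/(1+c["k"]*(u@u))
    v=c["R"].T@np.array([u[0],u[1],1]); return -c["R"].T@c["t"], v/np.linalg.norm(v)
def onz(c,p,z):
    o,v=ray(c,p); return o+v*(z-o[2])/v[2]
def ony(c,p,y):
    o,v=ray(c,p); return o+v*(y-o[1])/v[1]
def proj(c,X):
    q=c["R"]@np.array(X)+c["t"]; u=q[:2]/q[2]; return c["c"]+c["f"]*u*(1+c["k"]*(u@u))
def tri(cs,ps):
    A=np.zeros((3,3));b=np.zeros(3)
    for c,p in zip(cs,ps):
        o,v=ray(c,p);M=np.eye(3)-np.outer(v,v);A+=M;b+=M@o
    X=np.linalg.solve(A,b); return X,[np.round(proj(c,X)-p,1) for c,p in zip(cs,ps)]
def save(c,n): cv2.imwrite("pics/"+n+".png",c["s"]["pixels"][:,:,::-1])
E
python3 - <<'E'
from h import *
np.set_printoptions(precision=4,suppress=True)
C={}
for n in ("scene","side","wrist"):
    C[n]=cam(n); save(C[n],n+"0")
    print(n,"pos",-C[n]["R"].T@C[n]["t"],"f",C[n]["f"])
    for q in ("stick0_center","stick1_center","bottle_mouth","bottle_belly","cradle_pivot","board","jigger","tin","spice_a","flask"):
        print(q,[(np.round(d["pixel"],1).tolist(),round(float(d["score"]),2)) for d in place_of(n,q)[:3]])
im=np.hstack([cv2.imread(f"pics/{n}0.png") for n in ("scene","side")]); 
im=np.vstack([cv2.resize(im,(800,300)),cv2.resize(np.hstack([cv2.imread("pics/wrist0.png"),np.zeros((384,512,3),np.uint8)]),(800,300))])
cv2.imwrite("pics/all0.png",im)
print(get_obs())
E
```

```text
scene pos [-0.0354 -0.4936  0.6862] f 443.5221094291173
stick0_center [([309.1, 272.2], 0.74)]
stick1_center [([269.3, 291.4], 0.64)]
bottle_mouth [([246.4, 153.2], 0.74)]
bottle_belly []
cradle_pivot []
board [([288.9, 295.5], 0.7)]
jigger [([203.5, 284.7], 0.95)]
tin [([139.5, 249.4], 0.62)]
spice_a [([299.7, 242.1], 0.78)]
flask []
side pos [0.6294 0.9282 0.568 ] f 352.1375688592328
stick0_center []
stick1_center [([292.1, 213.0], 0.57)]
bottle_mouth [([257.1, 174.3], 0.61)]
bottle_belly []
cradle_pivot []
board [([276.4, 219.7], 0.82)]
jigger [([314.6, 238.9], 0.57)]
tin [([335.2, 286.1], 0.9)]
spice_a [([226.4, 231.1], 0.92), ([336.0, 288.4], 0.72), ([211.9, 209.7], 0.71)]
flask [([201.6, 293.3], 0.62)]
wrist pos [0.1249 0.5399 0.3843] f 326.17327267009637
stick0_center []
stick1_center []
bottle_mouth []
bottle_belly []
cradle_pivot []
board []
jigger []
tin []
spice_a []
flask []
{'time': 1.65, 'joint_positions': array([ 1.1199,  0.0872,  1.3707,  0.    ,  1.6836, -0.1031]), 'qvel': array([-0.0004,  0.0018, -0.0001, -0.0007,  0.0011, -0.0011]), 'joint_torque': array([ -0.0005, -34.0034, -30.2589,   0.0717,   0.0237,   0.    ]), 'tool_pos': array([0.1874, 0.5171, 0.2055]), 'ee_rot': array([ 3.1415, -0.    ,  2.7938]), 'wrist_force': array([ 0.4619, -0.2231,  0.4191]), 'wrist_torque': array([ 0.0266, -0.0099,  0.0135]), 'finger_force': 0.0, 'width': 0.09362299246345446}
```

View pics/all0.png

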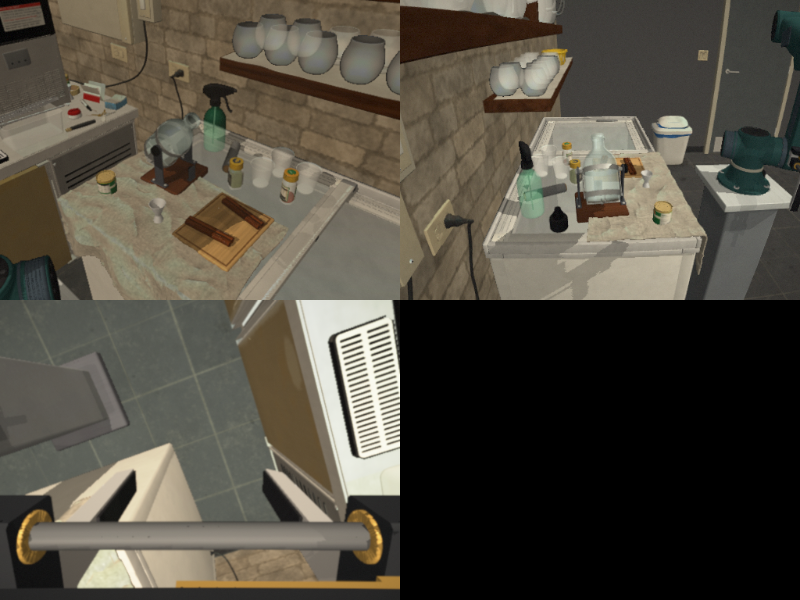

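```bash
python3 - <<'E'
from h import *
import pickle
np.set_printoptions(precision=4,suppress=True)
a=cam("scene");b=cam("side"); pickle.dump((a,b),open("c.pkl","wb"))
print("s0",onz(a,[309.1,272.2],.0325),"s1",onz(a,[269.3,291.4],.0325),onz(b,[292.1,213],.0325),"board",onz(a,[288.9,295.5],0.),onz(b,[276.4,219.7],0.))
print("mouth",tri([a,b],[[246.4,153.2],[257.1,174.3]]))
for n,p,q in (("jig",[203.5,284.7],[314.6,238.9]),("tin",[139.5,249.4],[335.2,286.1]),("spA",[299.7,242.1],[226.4,231.1])): print(n,onz(a,p,0),onz(b,q,0))
print("flask",onz(b,[201.6,293.3],0), "sp2",onz(b,[211.9,209.7],0))
for c,n in ((a,"scene"),(b,"side")):
    for q in ("stick0_center","bottle","cradle_pivot","spice_a"):
        print(n,q,[(np.round(d["extent"]).tolist(),round(float(d["score"]),2)) for d in masks_of(n,q)[:4]])
        if q=="stick0_center":
            for d in masks_of(n,q)[:2]:
                pts=np.argwhere(d["mask"])[:,::-1].astype(np.float32)
                if len(pts)>20: 
                    w=np.array([onz(c,p,.041)[:2] for p in pts[::5]]).astype(np.float32); r=cv2.minAreaRect(w); print(r, w.mean(0)); print(cv2.boxPoints(r))
A=cv2.resize(a["s"]["pixels"][130:350,150:420],(800,600)) if 0 else cv2.resize(a["s"]["pixels"][120:360,110:430],(800,600),interpolation=cv2.INTER_CUBIC)
B=cv2.resize(b["s"]["pixels"][140:320,140:380],(800,600),interpolation=cv2.INTER_CUBIC)
cv2.imwrite("pics/A.png",A[:,:,::-1]);cv2.imwrite("pics/B.png",B[:,:,::-1]); print(get_obs()["time"])
E
```

```text
s0 [ 0.5715 -0.1295  0.0325] s1 [ 0.4736 -0.0999  0.0325] [ 0.4672 -0.0927  0.0325] board [ 0.5163 -0.1189  0.    ] [ 0.5167 -0.1084  0.    ]
mouth (array([0.5936, 0.0673, 0.2365]), [array([-1.6,  1.7]), array([-1.4, -1.3])])
jig [0.423  0.0401 0.    ] [0.4114 0.0184 0.    ]
tin [0.4072 0.2402 0.    ] [0.4023 0.2425 0.    ]
spA [ 0.6741 -0.0346  0.    ] [ 0.6819 -0.0395  0.    ]
flask [0.7321 0.2554 0.    ] sp2 [ 0.7386 -0.1908  0.    ]
scene stick0_center [([284.0, 256.0, 339.0, 293.0], 0.72)]
((0.5663669109344482, -0.1323910653591156), (0.13761280477046967, 0.03463737666606903), 79.66315460205078) [ 0.5657 -0.1388]
[[ 0.537  -0.197 ]
 [ 0.5711 -0.2032]
 [ 0.5958 -0.0678]
 [ 0.5617 -0.0616]]
scene bottle [([185.0, 147.0, 255.0, 216.0], 0.76)]
scene cradle_pivot [([182.0, 142.0, 268.0, 250.0], 0.91), ([241.0, 274.0, 301.0, 317.0], 0.43), ([186.0, 144.0, 255.0, 216.0], 0.23)]
scene spice_a [([292.0, 204.0, 308.0, 242.0], 0.92), ([356.0, 217.0, 384.0, 262.0], 0.69)]
side stick0_center [([232.0, 171.0, 286.0, 262.0], 0.57), ([311.0, 216.0, 324.0, 243.0], 0.18)]
((0.5803306698799133, -0.14875644445419312), (0.6768651008605957, 0.1667761504650116), 85.35163879394531) [ 0.5852 -0.0357]
[[ 0.4698 -0.4793]
 [ 0.636  -0.4928]
 [ 0.6909  0.1818]
 [ 0.5246  0.1953]]
((0.4156136214733124, 0.027223359793424606), (0.13822370767593384, 0.036759648472070694), 78.09517669677734) [0.4144 0.0182]
[[ 0.3834 -0.0366]
 [ 0.4193 -0.0442]
 [ 0.4479  0.0911]
 [ 0.4119  0.0986]]
side bottle [([232.0, 170.0, 282.0, 264.0], 0.78)]
side cradle_pivot []
side spice_a [([217.0, 205.0, 231.0, 239.0], 0.84), ([207.0, 180.0, 221.0, 204.0], 0.69)]
2.25
```

View pics/A.png

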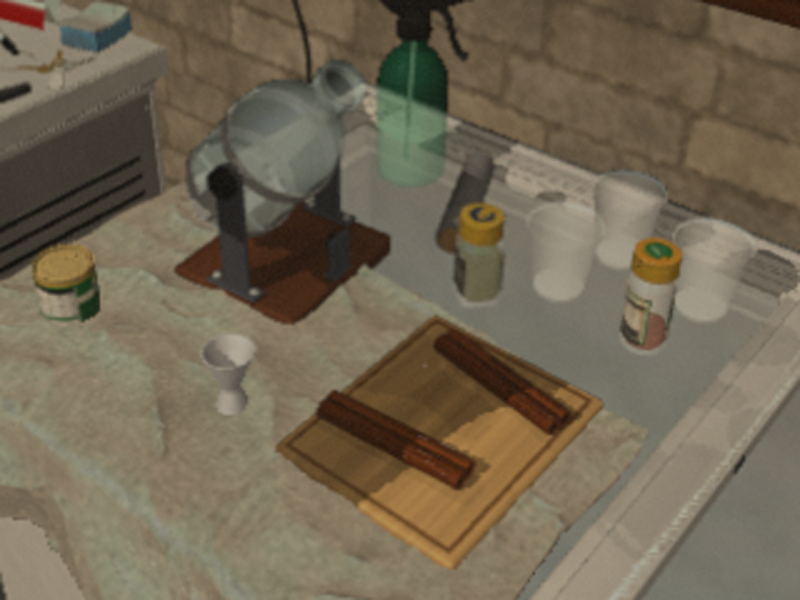

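View pics/B.png

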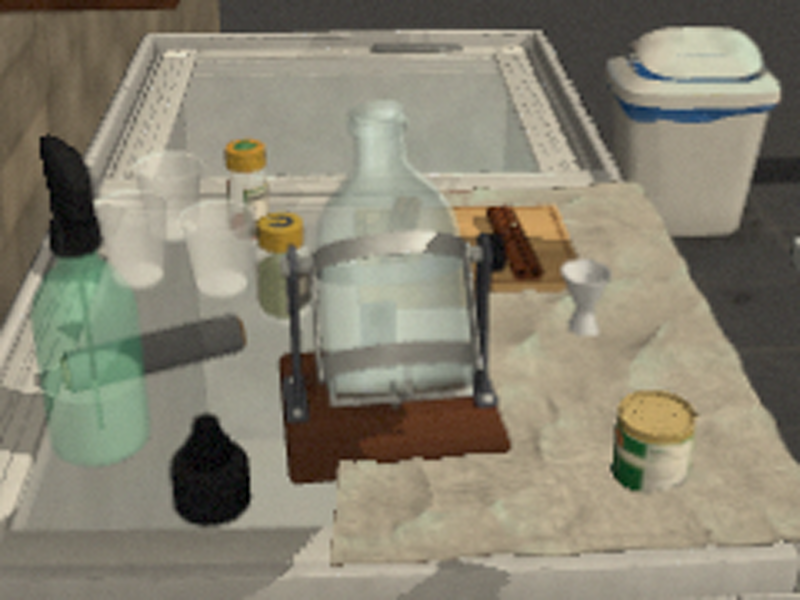

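```bash
python3 - <<'E'
from h import *
import pickle
from scipy.optimize import least_squares
np.set_printoptions(precision=4,suppress=True)
a,b=pickle.load(open("c.pkl","rb"))
S=lambda u,v:[110+u/2.5,120+v/2.5]; D=lambda u,v:[140+u/3.3333,140+v/3.3333]
print("foot scene L,B,R",[onz(a,S(*p),.026) for p in ((177,268),(292,315),(390,238))])
print("foot side NL,NR,FL",[onz(b,D(*p),.026) for p in ((291,475),(510,445),(281,355))])
print("knob scene",onz(a,S(222,182),.148),"side L,R",onz(b,D(294,256),.148),onz(b,D(487,248),.148))
print("tri mouth",tri([a,b],[S(344,84),D(378,111)]))
# model: cradle local (x away from lean), y axis; world R=Rz(yaw)
def P(v,l): 
    px,py,yaw,lean=v; r=R.from_euler("z",yaw); return r.apply(l)+[px,py,0]
def pts(v):
    le=v[3]; m=[-.12*np.sin(le),0,.148+.12*np.cos(le)]
    o=[]
    for c,p,l in [(a,S(344,84),m),(b,D(378,111),m),
      (a,S(222,182),[0,.083,.148]),(b,D(487,248),[0,.083,.148]),(b,D(294,256),[0,-.083,.148]),
      (a,S(177,268),[.075,.085,.026]),(a,S(292,315),[-.075,.085,.026]),(a,S(390,238),[-.075,-.085,.026]),
      (b,D(291,475),[.075,-.085,.026]),(b,D(510,445),[.075,.085,.026])]:
        o.append(proj(c,P(v,l))-p)
    return np.array(o)
s=least_squares(lambda v:pts(v).ravel(),[.6,.15,1.57,.78],loss="soft_l1")
print(s.x,np.degrees(s.x[2:]),"\n",pts(s.x))
v=s.x; m=P(v,[-.12*np.sin(v[3]),0,.148+.12*np.cos(v[3])]); print("mouth",m)
# sticks ends at z=.041 (top) from crop
for n,e in (("near",((325,400),(468,473))),("far",((443,342),(558,418)))):
    w=[onz(a,S(*p),.037) for p in e]; print(n,w,(w[0]+w[1])/2,np.linalg.norm(w[0]-w[1]),np.degrees(np.arctan2(*(w[0]-w[1])[1::-1])))
E
```

```text
foot scene L,B,R [array([0.5067, 0.203 , 0.026 ]), array([0.5271, 0.0682, 0.026 ]), array([0.6796, 0.0753, 0.026 ])]
foot side NL,NR,FL [array([0.6692, 0.2486, 0.026 ]), array([0.5066, 0.2198, 0.026 ]), array([0.6825, 0.0897, 0.026 ])]
knob scene [0.5171 0.1384 0.148 ] side L,R [0.6661 0.1418 0.148 ] [0.5186 0.1346 0.148 ]
tri mouth (array([0.6005, 0.0665, 0.2363]), [array([-0.3,  0.4]), array([-0.3, -0.3])])
[0.5954 0.1456 1.6764 0.733 ] [96.0487 41.996 ] 
 [[ 0.943  -0.4415]
 [-1.5928 -0.7116]
 [-0.8987  1.0418]
 [ 2.3262  0.3701]
 [-4.9027  2.4535]
 [-3.4199 -0.5906]
 [-0.5442  2.9234]
 [ 0.6173 -2.1305]
 [-0.8985 -5.0128]
 [ 0.9812 -2.1433]]
mouth [0.6039 0.0657 0.2372]
near [array([ 0.4562, -0.0365,  0.037 ]), array([ 0.4684, -0.1721,  0.037 ])] [ 0.4623 -0.1043  0.037 ] 0.13616331219995984 95.16977207757198
far [array([ 0.5766, -0.0678,  0.037 ]), array([ 0.5627, -0.1935,  0.037 ])] [ 0.5697 -0.1307  0.037 ] 0.12644620211349775 83.69161447622976
```

{"op": "apply_moves", "data": {
  "commands": [
    [0,0,-0.076,0.0187,-0.0449,0,60],
    [0,0,-0.151,0.0373,-0.0897,0,60],
    [0,0,-0.227,0.056,-0.1346,0,60],
    [0,0,-0.303,0.0747,-0.1795,0,60],
    [0,0,-0.378,0.0933,-0.2243,0,60]
  ]
}}

```text
time: 2.75
tool_pos: [0.2811, 0.2911, 0.2056]
ee_rot: [3.141, 0.0, 2.414]
wrist_force: [0.4, 0.2, 0.3]
width: 0.0583
finger_force: 0.0
```

{"op": "apply_moves", "data": {
  "commands": [
    [0,0,-0.076,0.0187,-0.0449,0,60],
    [0,0,-0.151,0.0373,-0.0897,0,60],
    [0,0,-0.227,0.056,-0.1346,0,60],
    [0,0,-0.303,0.0747,-0.1795,0,60],
    [0,0,-0.378,0.0933,-0.2243,0,60]
  ]
}}

```text
time: 3.25
tool_pos: [0.3744, 0.0666, 0.2059]
ee_rot: [3.14, 0.001, 2.035]
wrist_force: [1.0, 1.1, 0.2]
width: 0.0563
finger_force: 0.0
```

{"op": "apply_moves", "data": {
  "commands": [
    [0,0,-0.076,0.0187,-0.0449,-0.01,60],
    [0,0,-0.151,0.0373,-0.0897,-0.02,60],
    [0,0,-0.227,0.056,-0.1346,-0.03,60],
    [0,0,-0.303,0.0747,-0.1795,-0.04,60],
    [0,0,-0.378,0.0933,-0.2243,-0.05,60]
  ]
}}

```text
time: 3.75
tool_pos: [0.4678, -0.158, 0.1554]
ee_rot: [3.141, 0.0, 1.656]
wrist_force: [0.8, 0.9, -0.2]
width: 0.0566
finger_force: 0.0
```

```bash
python3 - <<'E'
from h import *
np.set_printoptions(precision=4,suppress=True)
o=get_obs(); print({k:o[k] for k in ("time","joint_positions","tool_pos","ee_rot","width")})
try: print("gpo",grip_point_offset)
except Exception as e: print(e)
c=cam("wrist"); save(c,"w1"); print("cam",-c["R"].T@c["t"])
for d in masks_of("wrist","stick0_center")[:3]:
    pts=np.argwhere(d["mask"])[:,::-1]; w=np.array([onz(c,p,.041)[:2] for p in pts[::10]]).astype(np.float32); r=cv2.minAreaRect(w); print(d["score"],d["extent"],r)
for q in ("stick0_center","board"): print(q,[(d["pixel"],d["score"],onz(c,d["pixel"],.0325 if q[0]=="s" else 0)) for d in place_of("wrist",q)[:2]])
E
```

```text
{'time': 3.75, 'joint_positions': array([-0.4408, -0.0237,  1.5841,  0.0003,  1.5803, -0.526 ]), 'tool_pos': array([ 0.4678, -0.158 ,  0.1554]), 'ee_rot': array([3.1406, 0.0002, 1.656 ]), 'width': 0.0565565191159575}
gpo 0.0188
cam [ 0.4622 -0.0914  0.3341]
0.69 [333.9, 86.2, 411.2, 233.3] ((0.5697723627090454, -0.1272849291563034), (0.13316524028778076, 0.030322205275297165), 80.1401596069336)
stick0_center [([368.4, 165.3], 0.59, array([ 0.5716, -0.1295,  0.0325]))]
board [([299.1, 144.4], 0.91, array([ 0.5097, -0.1183,  0.    ])), ([494.4, 221.3], 0.22, array([ 0.7267, -0.182 ,  0.    ]))]
```

View pics/w1.png

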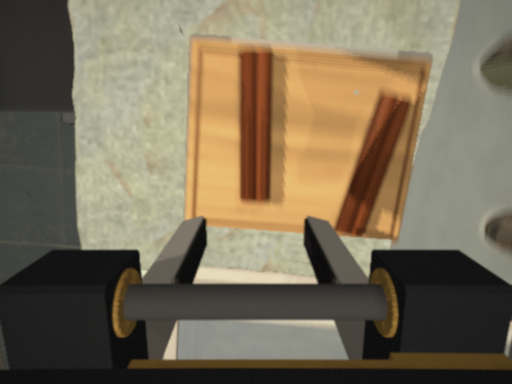

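```bash
python3 - <<'E'
from h import *
np.set_printoptions(precision=4,suppress=True)
c=cam("wrist")
for p,q in (((255,50),(255,201)),((395,95),(350,234))):
    w=[onz(c,p,.039),onz(c,q,.039)]; print(w,(w[0]+w[1])/2,np.linalg.norm(w[0]-w[1]),np.degrees(np.arctan2(*(w[0]-w[1])[1::-1])))
E
```

```text
[array([ 0.4565, -0.0381,  0.039 ]), array([ 0.4681, -0.169 ,  0.039 ])] [ 0.4623 -0.1035  0.039 ] 0.13134602651959068 95.03997711472287
[array([ 0.5802, -0.0638,  0.039 ]), array([ 0.5614, -0.1934,  0.039 ])] [ 0.5708 -0.1286  0.039 ] 0.13097199999656553 81.73587185796885
```

{"op": "apply_moves", "data": {
  "commands": [
    [0,0,0,-0.001,0,-0.04,60],
    [0,0,0,-0.001,0,-0.075,60],
    [0,0,0,-0.001,0,-0.105,60],
    [0,0,0,-0.001,0,-0.12,60],
    [0,0,0,-0.001,0,-0.128,60]
  ]
}}

```text
time: 4.5
tool_pos: [0.4654, -0.1536, 0.0266]
ee_rot: [-3.14, -0.001, 1.663]
wrist_force: [0.5, -0.2, -0.0]
width: 0.0566
finger_force: 0.0
```

{"op": "apply_moves", "data": {
  "commands": [
    [0,0,0,0,0,0,20],
    [0,0,0,0,0,0,0],
    [0,0,0,0,0,0,0],
    [0,0,0,0,0,0,0],
    [0,0,0,0,0,0,0]
  ]
}}

```text
time: 5.0
tool_pos: [0.4673, -0.1561, 0.0289]
ee_rot: [3.139, 0.001, 1.66]
wrist_force: [0.4, 0.4, 4.2]
width: 0.0282
finger_force: 30.0
```

{"op": "apply_moves", "data": {
  "commands": [
    [0,0,0,0,0,0.02,0],
    [0,0,0,0,0,0.06,0],
    [0,0,0,0,0,0.11,0],
    [0,0,0,0,0,0.16,0],
    [0,0,0,0,0,0.2,0]
  ]
}}

```text
time: 5.5
tool_pos: [0.4667, -0.1561, 0.231]
ee_rot: [3.139, 0.002, 1.66]
wrist_force: [0.2, 0.2, 0.3]
width: 0.0281
finger_force: 30.0
```

{"op": "apply_moves", "data": {
  "commands": [
    [-0.04,-0.003,0,0.0144,0.012,0.03,0],
    [-0.12,-0.011,0,0.0289,0.0239,0.05,0],
    [-0.22,-0.019,0,0.0433,0.0359,0.07,0],
    [-0.32,-0.028,0,0.0578,0.0478,0.08,0],
    [-0.42,-0.037,0,0.0722,0.0598,0.09,0]
  ]
}}

```text
time: 6.0
tool_pos: [0.5393, -0.0956, 0.3195]
ee_rot: [3.138, 0.426, 1.658]
wrist_force: [-0.0, -0.4, -0.1]
width: 0.0281
finger_force: 30.0
```

{"op": "apply_moves", "data": {
  "commands": [
    [-0.1,-0.009,0,0.0144,0.012,0.006,0],
    [-0.2,-0.017,0,0.0289,0.0239,0.012,0],
    [-0.3,-0.026,0,0.0433,0.0359,0.018,0],
    [-0.38,-0.033,0,0.0578,0.0478,0.023,0],
    [-0.406,-0.035,0,0.0722,0.0598,0.0274,0]
  ]
}}

```text
time: 6.5
tool_pos: [0.6111, -0.0341, 0.3428]
ee_rot: [-3.133, 0.831, 1.668]
wrist_force: [-0.2, 0.1, -0.2]
width: 0.028
finger_force: 30.0
```

```bash
cat > look.py <<'E'
from h import *
import sys,pickle
np.set_printoptions(precision=4,suppress=True)
n=sys.argv[1]
o=get_obs(); print({k:o[k] for k in ("time","joint_positions","tool_pos","ee_rot","width","wrist_force")})
C=[cam(k) for k in ("scene","side","wrist")]; pickle.dump(C,open(n+".pkl","wb"))
for k in ("scene","side","wrist"):
  for q in ("bottle_mouth","stick0_center"): print(k,q,[(np.round(d["pixel"],1).tolist(),round(float(d["score"]),2)) for d in place_of(k,q)[:2]])
p=[c["s"]["pixels"] for c in C]
a=cv2.resize(p[0][90:210,180:300],(300,300),interpolation=cv2.INTER_CUBIC)
b=cv2.resize(p[1][110:230,200:320],(300,300),interpolation=cv2.INTER_CUBIC)
w=cv2.resize(p[2],(500,375))
im=np.zeros((600,800,3),np.uint8); im[:300,:300]=a; im[300:,:300]=b; im[:375,300:]=w
cv2.imwrite(f"pics/{n}.png",im[:,:,::-1])
E
python3 look.py L1
```

```text
{'time': 6.5, 'joint_positions': array([ 0.2734,  0.2651,  1.1201, -0.8501,  1.8335, -0.0208]), 'tool_pos': array([ 0.6111, -0.0341,  0.3428]), 'ee_rot': array([-3.1333,  0.8308,  1.668 ]), 'width': 0.027952171729998053, 'wrist_force': array([-0.2057,  0.0822, -0.1945])}
scene bottle_mouth [([250.8, 153.7], 0.82)]
scene stick0_center [([310.0, 271.1], 0.67)]
side bottle_mouth [([226.2, 233.5], 0.45)]
side stick0_center []
wrist bottle_mouth []
wrist stick0_center [([218.5, 28.5], 0.55)]
```

View pics/L1.png

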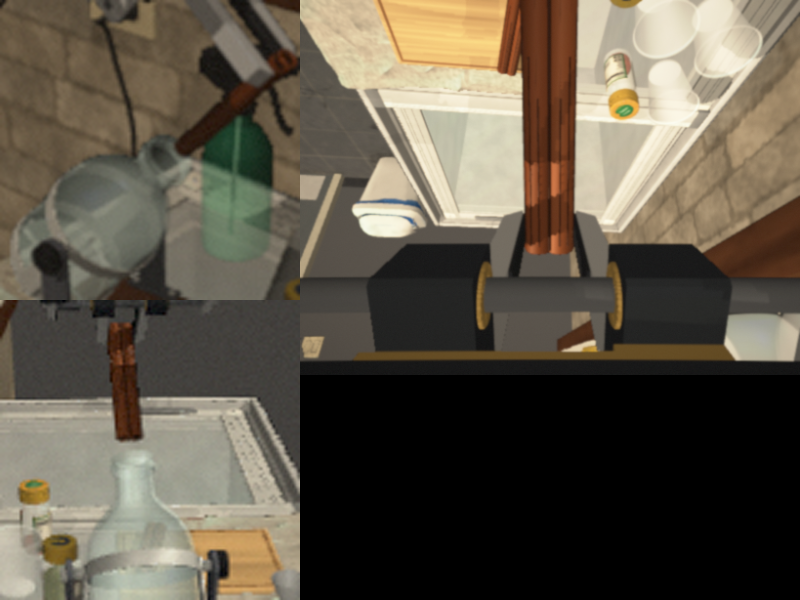

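```bash
cat > meas.py <<'E'
from h import *
np.set_printoptions(precision=4,suppress=True)
o=get_obs(); Rt=R.from_euler("xyz",o["ee_rot"]).as_matrix(); T=o["tool_pos"]
d=Rt[:,0]; d=d if d[2]<0 else -d
n=-Rt[:,2]; print("d",d,"n",n,"TCP",T)
tip=T+.0045*n+.121*d; print("tip FK",tip)
C={k:cam(k) for k in ("scene","side")}
for k,c in C.items():
    print(k,"tip FK proj",proj(c,tip),"tail",proj(c,tip-.135*d))
    p=c["s"]["pixels"].astype(int); br=(p[:,:,0]>p[:,:,2]*1.6)&(p[:,:,0]>40)&(p[:,:,0]<190)
    t=proj(c,tip); s=proj(c,tip-.1*d); M=np.zeros(br.shape,np.uint8); cv2.line(M,tuple(np.int32(t)),tuple(np.int32(s)),1,25); br&=M>0
    if k=="side":
        for y in range(int(s[1]),int(t[1])+12,4):
            x=np.where(br[y])[0]; print(y,x.mean() if len(x) else None,len(x))
    for m in masks_of(k,"bottle")[:1]:
        e=m["extent"]; print(k,"bottle",e,m["score"])
        for y in range(int(e[1]),int(e[1])+45,3):
            x=np.where(m["mask"][y])[0]; print(y,(x.min(),x.max(),(x.min()+x.max())/2) if len(x) else None)
E
python3 meas.py
```

```text
d [-0.0588  0.6733 -0.7371] n [-0.064   0.7343  0.6758] TCP [ 0.6102 -0.0373  0.3458]
tip FK [0.6028 0.0475 0.2597]
scene tip FK proj [254.6743 146.4557] tail [294.2714 111.6228]
scene bottle [186.5, 145.1, 254.6, 213.3] 0.69
145 (np.int64(240), np.int64(248), np.float64(244.0))
148 (np.int64(236), np.int64(249), np.float64(242.5))
151 (np.int64(235), np.int64(252), np.float64(243.5))
154 (np.int64(213), np.int64(255), np.float64(234.0))
157 (np.int64(209), np.int64(255), np.float64(232.0))
160 (np.int64(204), np.int64(254), np.float64(229.0))
163 (np.int64(202), np.int64(252), np.float64(227.0))
166 (np.int64(200), np.int64(247), np.float64(223.5))
169 (np.int64(197), np.int64(247), np.float64(222.0))
172 (np.int64(195), np.int64(247), np.float64(221.0))
175 (np.int64(191), np.int64(247), np.float64(219.0))
178 (np.int64(188), np.int64(247), np.float64(217.5))
181 (np.int64(186), np.int64(245), np.float64(215.5))
184 (np.int64(184), np.int64(244), np.float64(214.0))
187 (np.int64(184), np.int64(242), np.float64(213.0))
side tip FK proj [251.966  162.1599] tail [247.9825 117.5156]
12
[... 257 characters left out ...]
76 (np.int64(246), np.int64(261), np.float64(253.5))
179 (np.int64(246), np.int64(261), np.float64(253.5))
182 (np.int64(247), np.int64(261), np.float64(254.0))
185 (np.int64(247), np.int64(261), np.float64(254.0))
188 (np.int64(247), np.int64(262), np.float64(254.5))
191 (np.int64(246), np.int64(265), np.float64(255.5))
194 (np.int64(244), np.int64(267), np.float64(255.5))
197 (np.int64(240), np.int64(270), np.float64(255.0))
200 (np.int64(238), np.int64(273), np.float64(255.5))
203 (np.int64(236), np.int64(275), np.float64(255.5))
206 (np.int64(235), np.int64(276), np.float64(255.5))
209 (np.int64(235), np.int64(277), np.float64(256.0))
212 (np.int64(235), np.int64(278), np.float64(256.5))
```

{"op": "apply_moves", "data": {
  "commands": [
    [0,0,0,-0.002,0,0,0],
    [0,0,0,-0.0026,0.0067,-0.0074,0],
    [0,0,0,-0.0032,0.0135,-0.0147,0],
    [0,0,0,-0.0038,0.0202,-0.0221,0],
    [0,0,0,-0.0044,0.0269,-0.0295,0]
  ]
}}

```text
time: 7.65
tool_pos: [0.6071, -0.0095, 0.3162]
ee_rot: [3.139, 0.832, 1.658]
wrist_force: [1.7, -0.5, 1.0]
width: 0.0285
finger_force: 30.0
```

{"op": "apply_moves", "data": {
  "commands": [
    [0,0,0,-0.0003,0.0034,-0.0037,0],
    [0,0,0,-0.0006,0.0067,-0.0074,0],
    [0,0,0,-0.0006,0.0067,-0.0074,0],
    [0,0,0,-0.0006,0.0067,-0.0074,0],
    [0,0,0,-0.0006,0.0067,-0.0074,0]
  ]
}}

```text
time: 8.15
tool_pos: [0.606, -0.002, 0.3073]
ee_rot: [-3.139, 0.827, 1.662]
wrist_force: [4.0, 2.1, -1.5]
width: 0.0284
finger_force: 30.2
```

```bash
python3 look.py L2; python3 meas.py | head -24
```

```text
{'time': 8.15, 'joint_positions': array([ 0.3233,  0.284 ,  1.1646, -0.833 ,  1.8265,  0.067 ]), 'tool_pos': array([ 0.606 , -0.002 ,  0.3073]), 'ee_rot': array([-3.1392,  0.8275,  1.662 ]), 'width': 0.028351193783356973, 'wrist_force': array([ 4.0001,  2.0911, -1.4721])}
scene bottle_mouth [([247.6, 154.4], 0.89)]
scene stick0_center [([307.2, 271.2], 0.82), ([366.8, 253.6], 0.67)]
side bottle_mouth [([253.7, 171.0], 0.75)]
side stick0_center []
wrist bottle_mouth [([260.4, 47.0], 0.72), ([222.6, 71.7], 0.63)]
wrist stick0_center [([222.9, 70.2], 0.92)]
d [-0.0608  0.673  -0.7371] n [-0.0643  0.7343  0.6757] TCP [ 0.6058 -0.0025  0.308 ]
tip FK [0.5982 0.0822 0.2218]
scene tip FK proj [241.218  158.0697] tail [277.6417 126.0372]
scene bottle [181.3, 145.5, 254.2, 214.0] 0.71
145 (np.int64(241), np.int64(247), np.float64(244.0))
148 (np.int64(236), np.int64(246), np.float64(241.0))
151 (np.int64(235), np.int64(242), np.float64(238.5))
154 (np.int64(214), np.int64(240), np.float64(227.0))
157 (np.int64(210), np.int64(255), np.float64(232.5))
160 (np.int64(205), np.int64(254), np.float64(229.5))
163 (np.int64(202), np.int64(251), np.float64(226.5))
166 (np.int64(200), np.int64(246), np.float64(223.0))
169 (np.int64(198), np.int64(246), np.float64(222.0))
172 (np.int64(196), np.int64(247), np.float64(221.5))
175 (np.int64(192), np.int64(247), np.float64(219.5))
178 (np.int64(189), np.int64(247), np.float64(218.0))
181 (np.int64(186), np.int64(246), np.float64(216.0))
184 (np.int64(184), np.int64(245), np.float64(214.5))
187 (np.int64(184), np.int64(243), np.float64(213.5))
side tip FK proj [254.2151 180.3632] tail [249.9444 133.9825]
145 251.5 10
149 251.0 9
153 251.5 10
157 251.5 10
```

View pics/L2.png

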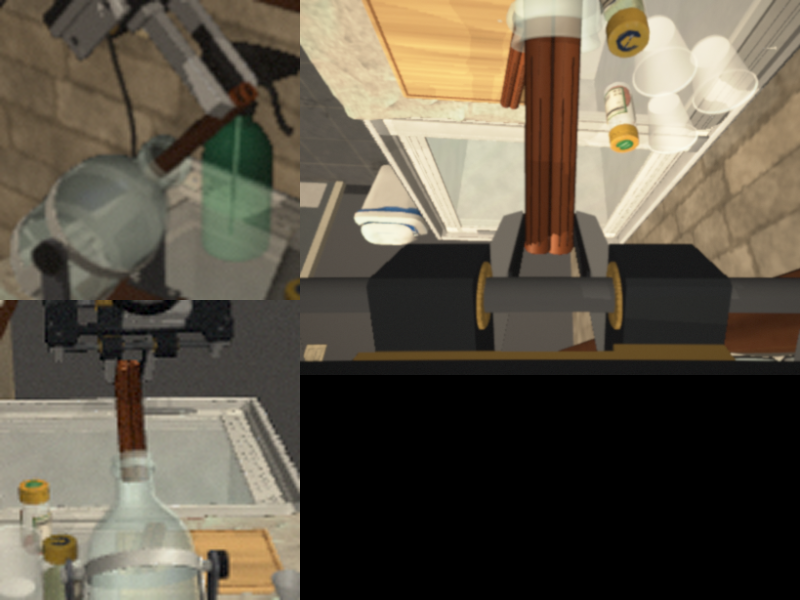

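{"op": "apply_moves", "data": {
  "commands": [
    [0,0,0,0.0005,0.004,-0.0044,0],
    [0,0,0,0.0003,0.0081,-0.0088,0],
    [0,0,0,0.0,0.0121,-0.0133,0],
    [0,0,0,-0.0002,0.0162,-0.0177,0],
    [0,0,0,-0.0004,0.0202,-0.0221,0]
  ]
}}

```text
time: 9.3
tool_pos: [0.6053, 0.0178, 0.2856]
ee_rot: [-3.139, 0.83, 1.661]
wrist_force: [3.7, -0.9, 0.4]
width: 0.0282
finger_force: 30.1
```

{"op": "apply_moves", "data": {
  "commands": [
    [0,0,0,0.0006,0.004,-0.0044,0],
    [0,0,0,0.0003,0.0081,-0.0088,0],
    [0,0,0,0.0001,0.0121,-0.0133,0],
    [0,0,0,-0.0002,0.0162,-0.0177,0],
    [0,0,0,-0.0004,0.0202,-0.0221,0]
  ]
}}

```text
time: 9.8
tool_pos: [0.6044, 0.0383, 0.2629]
ee_rot: [-3.137, 0.829, 1.663]
wrist_force: [-0.3, 0.3, -1.2]
width: 0.0279
finger_force: 30.0
```

```bash
python3 meas.py|head -4
```

```text
d [-0.062   0.6729 -0.7371] n [-0.0627  0.7345  0.6757] TCP [0.6044 0.0383 0.2629]
tip FK [0.5966 0.123  0.1768]
scene tip FK proj [227.8088 170.1693] tail [260.99   141.0598]
scene bottle [184.6, 145.6, 256.7, 215.0] 0.63
```

{"op": "apply_moves", "data": {
  "commands": [
    [0,0,0,-0.0003,0.0037,-0.0041,0],
    [0,0,0,-0.0006,0.0074,-0.0081,0],
    [0,0,0,-0.001,0.0111,-0.0122,0],
    [0,0,0,-0.0013,0.0148,-0.0162,0],
    [0,0,0,-0.0013,0.0148,-0.0162,0]
  ]
}}

```text
time: 10.5
tool_pos: [0.6034, 0.0531, 0.2464]
ee_rot: [-3.136, 0.829, 1.664]
wrist_force: [-0.4, -0.0, -0.5]
width: 0.0281
finger_force: 30.0
```

{"op": "apply_moves", "data": {
  "commands": [
    [0,0,0,0,0,0,20],
    [0,0,0,0,0,0,60],
    [0,0,0,0,0,0,60],
    [0,0,0,0,0,0,60],
    [0,0,0,0,0,0,60]
  ]
}}

```text
time: 11.0
tool_pos: [0.6037, 0.0525, 0.2478]
ee_rot: [-3.14, 0.829, 1.66]
wrist_force: [-0.1, 0.2, 0.0]
width: 0.0554
finger_force: 0.0
```

```bash
python3 look.py L3
```

```text
{'time': 11.0, 'joint_positions': array([ 0.404 ,  0.3509,  1.1976, -0.8075,  1.8179,  0.1998]), 'tool_pos': array([0.6037, 0.0525, 0.2478]), 'ee_rot': array([-3.1399,  0.8291,  1.6604]), 'width': 0.05540983550758752, 'wrist_force': array([-0.1437,  0.1864,  0.03  ])}
scene bottle_mouth [([248.5, 148.8], 0.73)]
scene stick0_center [([311.3, 274.5], 0.88)]
side bottle_mouth [([253.0, 174.6], 0.78)]
side stick0_center []
wrist bottle_mouth [([251.9, 202.9], 0.96)]
wrist stick0_center [([220.8, 132.3], 0.73)]
```

View pics/L3.png

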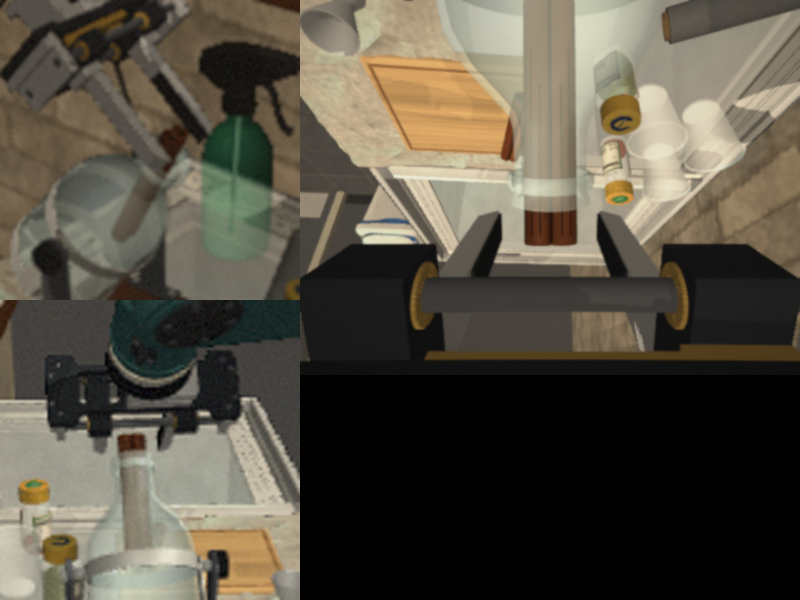

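{"op": "apply_moves", "data": {
  "commands": [
    [0,0,0,0.0008,-0.0086,0.0094,60],
    [0,0,0,0.0018,-0.0195,0.0214,60],
    [0,0,0,0.0024,-0.0256,0.028,0],
    [0,0,0,0.0024,-0.0256,0.028,0],
    [0,0,0,0.0024,-0.0256,0.028,0]
  ]
}}

```text
time: 11.95
tool_pos: [0.6061, 0.0266, 0.2762]
ee_rot: [-3.141, 0.828, 1.659]
wrist_force: [0.4, 0.4, -0.2]
width: 0.0357
finger_force: 0.0
```

{"op": "apply_moves", "data": {
  "commands": [
    [0,0,0,0,0,0,0],
    [0,0,0,-0.0003,0.0034,-0.0037,0],
    [0,0,0,-0.0006,0.0067,-0.0074,0],
    [0,0,0,-0.0009,0.0101,-0.0111,0],
    [0,0,0,-0.0012,0.0135,-0.0147,0]
  ]
}}

```text
time: 12.45
tool_pos: [0.6048, 0.041, 0.2601]
ee_rot: [-3.138, 0.829, 1.663]
wrist_force: [1.0, 0.9, 0.4]
width: 0.0003
finger_force: 0.0
```

{"op": "apply_moves", "data": {
  "commands": [
    [0,0,0,-0.0002,0.002,-0.0022,0],
    [0,0,0,-0.0004,0.004,-0.0044,0],
    [0,0,0,-0.0005,0.006,-0.0066,0],
    [0,0,0,-0.0006,0.0067,-0.0074,0],
    [0,0,0,-0.0006,0.0067,-0.0074,0]
  ]
}}

```text
time: 12.95
tool_pos: [0.6043, 0.0455, 0.2552]
ee_rot: [3.141, 0.833, 1.657]
wrist_force: [0.2, -4.8, 3.4]
width: 0.0003
finger_force: 2.9
```

```bash
python3 look.py L4
```

```text
{'time': 12.95, 'joint_positions': array([ 0.395 ,  0.3436,  1.1943, -0.8144,  1.82  ,  0.1871]), 'tool_pos': array([0.6043, 0.0455, 0.2552]), 'ee_rot': array([3.1412, 0.8327, 1.6566]), 'width': 0.0003119067567997559, 'wrist_force': array([ 0.1871, -4.805 ,  3.3905])}
scene bottle_mouth [([248.0, 152.2], 0.58)]
scene stick0_center [([306.1, 273.8], 0.8)]
side bottle_mouth [([253.2, 174.5], 0.67), ([202.9, 292.5], 0.42)]
side stick0_center []
wrist bottle_mouth [([253.5, 187.7], 0.93)]
wrist stick0_center [([220.8, 126.2], 0.77)]
```

View pics/L4.png

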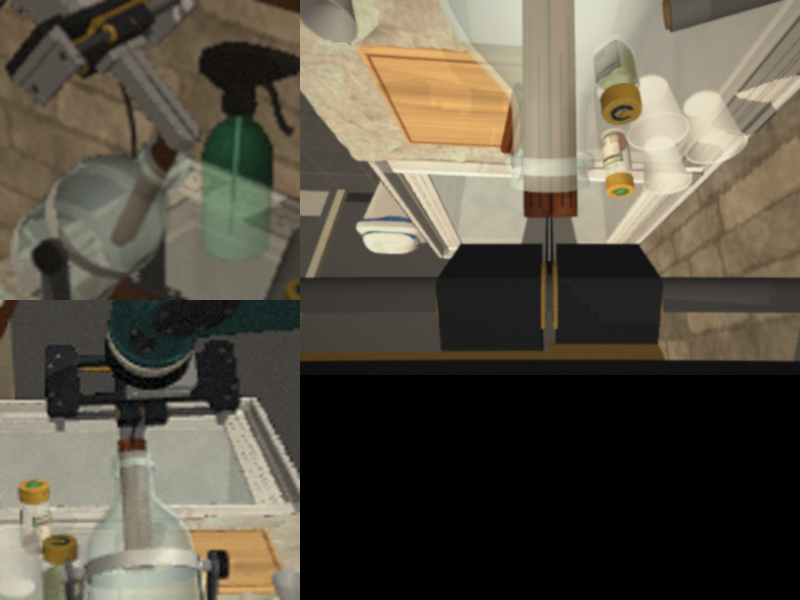

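{"op": "apply_moves", "data": {
  "commands": [
    [0,0,0,-0.0002,0.0017,-0.0018,0],
    [0,0,0,-0.0003,0.0034,-0.0037,0],
    [0,0,0,-0.0005,0.005,-0.0055,0],
    [0,0,0,-0.0006,0.0067,-0.0074,0],
    [0,0,0,-0.0006,0.0067,-0.0074,0]
  ]
}}

```text
time: 13.9
tool_pos: [0.6037, 0.0518, 0.2476]
ee_rot: [-3.141, 0.833, 1.657]
wrist_force: [-0.4, -6.7, 2.8]
width: 0.0005
finger_force: 3.1
```

```bash
cat > m2.py <<'E'
from h import *
np.set_printoptions(precision=4,suppress=True)
o=get_obs(); Rt=R.from_euler("xyz",o["ee_rot"]).as_matrix(); T=o["tool_pos"]; d=-Rt[:,0]*np.sign(Rt[2,0]); M=np.array([.602,.0665,.2365])
print(o["time"],"TCP depth",(T-M)@d,"perp n",(T-M)@-Rt[:,2],"F axial",o["wrist_force"]@d,o["wrist_force"])
c=cam("wrist")
print("stick mask",[ (m["extent"],round(m["score"],2)) for m in masks_of("wrist","stick0_center")[:3]])
print("mouth",[(m["pixel"],m["score"]) for m in place_of("wrist","bottle_mouth")[:2]], "proj of M",proj(c,M))
p=c["s"]["pixels"].astype(int); 
for r in range(150,245,4): print(r,p[r,262].tolist(),p[r,246].tolist(),end="; ")
E
python3 m2.py
```

```text
13.9 TCP depth -0.018195353181929545 perp n -0.003495325403804348 F axial -6.550632991143273 [-0.3656 -6.6931  2.8201]
stick mask [([205.9, 119.7, 217.4, 163.7], 0.87)]
mouth [([253.9, 205.8], 0.68)] proj of M [253.7724 203.5468]
150 [166, 150, 124] [167, 157, 134]; 154 [167, 150, 125] [167, 156, 133]; 158 [167, 150, 125] [167, 156, 134]; 162 [166, 148, 124] [165, 156, 133]; 166 [167, 149, 125] [165, 155, 131]; 170 [166, 149, 124] [166, 156, 132]; 174 [164, 148, 123] [165, 155, 132]; 178 [165, 148, 124] [165, 155, 132]; 182 [167, 159, 135] [170, 166, 144]; 186 [192, 188, 163] [200, 200, 174]; 190 [197, 193, 167] [209, 208, 184]; 194 [196, 191, 166] [212, 211, 189]; 198 [197, 193, 167] [209, 209, 182]; 202 [162, 146, 122] [165, 154, 132]; 206 [157, 141, 117] [158, 149, 127]; 210 [157, 139, 115] [150, 142, 121]; 214 [155, 136, 112] [159, 145, 123]; 218 [104, 63, 41] [90, 58, 41]; 222 [98, 80, 68] [87, 69, 59]; 226 [97, 91, 81] [98, 91, 82]; 230 [98, 92, 82] [98, 92, 82]; 234 [97, 92, 82] [97, 91, 81]; 238 [97, 91, 81] [98, 92, 83]; 242 [98, 92, 82] [97, 91, 82];
```

{"op": "apply_moves", "data": {
  "commands": [
    [0,0,0,-0.0001,0.0013,-0.0015,0],
    [0,0,0,-0.0002,0.0027,-0.003,0],
    [0,0,0,-0.0004,0.004,-0.0044,0],
    [0,0,0,-0.0004,0.0047,-0.0052,0],
    [0,0,0,-0.0004,0.0047,-0.0052,0]
  ]
}}

```text
time: 14.55
tool_pos: [0.6031, 0.0569, 0.2415]
ee_rot: [-3.139, 0.832, 1.659]
wrist_force: [-1.1, -6.0, 0.7]
width: 0.0003
finger_force: 2.2
```

```bash
python3 m2.py
```

```text
14.55 TCP depth -0.010167960625038882 perp n -0.003772574574591388 F axial -4.490275222496779 [-1.1069 -6.0408  0.6809]
stick mask [([206.0, 133.8, 216.9, 172.1], 0.71)]
mouth [([253.6, 220.1], 0.57)] proj of M [254.0433 217.3989]
150 [165, 148, 124] [164, 154, 130]; 154 [166, 149, 125] [165, 154, 131]; 158 [165, 149, 123] [165, 155, 132]; 162 [165, 149, 124] [164, 153, 130]; 166 [165, 148, 123] [164, 152, 131]; 170 [165, 148, 124] [162, 152, 129]; 174 [165, 148, 124] [163, 153, 129]; 178 [163, 147, 123] [162, 153, 130]; 182 [164, 147, 123] [162, 152, 130]; 186 [164, 147, 123] [163, 153, 131]; 190 [162, 147, 122] [163, 153, 130]; 194 [163, 147, 122] [162, 152, 129]; 198 [157, 147, 125] [159, 154, 132]; 202 [188, 184, 159] [194, 194, 169]; 206 [194, 191, 165] [203, 202, 177]; 210 [193, 189, 163] [208, 208, 186]; 214 [195, 191, 165] [205, 205, 179]; 218 [166, 153, 128] [172, 161, 136]; 222 [155, 139, 115] [163, 149, 126]; 226 [155, 147, 127] [159, 150, 128]; 230 [153, 153, 135] [164, 164, 145]; 234 [123, 120, 108] [121, 117, 104]; 238 [97, 90, 81] [98, 92, 82]; 242 [97, 90, 81] [97, 91, 82];
```

{"op": "apply_moves", "data": {
  "commands": [
    [0,0,0,0.0024,-0.0269,0.0295,0],
    [0.149,0.013,0,0.004,-0.045,0.05,0],
    [0.298,0.026,0,0.005,-0.06,0.07,20],
    [0.447,0.039,0,0.006,-0.067,0.08,60],
    [0.596,0.052,0,0.006,-0.08,0.08,60]
  ]
}}

```text
time: 15.2
tool_pos: [0.6103, -0.0204, 0.3255]
ee_rot: [3.133, 0.225, 1.66]
wrist_force: [0.9, -0.6, -1.7]
width: 0.0216
finger_force: 0.0
```

{"op": "apply_moves", "data": {
  "commands": [
    [0.1,0.006,-0.045,-0.0091,-0.032,-0.03,60],
    [0.19,0.01,-0.09,-0.0182,-0.064,-0.06,60],
    [0.229,0.008,-0.136,-0.0274,-0.096,-0.09,60],
    [0.231,0.002,-0.18,-0.0365,-0.128,-0.12,60],
    [0.233,-0.006,-0.227,-0.0456,-0.1585,-0.15,60]
  ]
}}

```text
time: 15.7
tool_pos: [0.5632, -0.1816, 0.1698]
ee_rot: [3.141, -0.002, 1.429]
wrist_force: [-0.3, -0.4, 0.1]
width: 0.0561
finger_force: 0.0
```

```bash
python3 - <<'E'
from h import *
np.set_printoptions(precision=4,suppress=True)
c=cam("wrist"); save(c,"w2"); o=get_obs(); print({k:o[k] for k in ("time","tool_pos","ee_rot","width")})
for d in masks_of("wrist","stick0_center")[:3]:
    pts=np.argwhere(d["mask"])[:,::-1]; w=np.array([onz(c,p,.039)[:2] for p in pts[::5]]).astype(np.float32); r=cv2.minAreaRect(w); print(d["score"],d["extent"],r); print(cv2.boxPoints(r))
print([(d["pixel"],d["score"],onz(c,d["pixel"],.0325)) for d in place_of("wrist","stick0_center")[:2]])
s=cam("scene"); print([(d["pixel"],d["score"],onz(s,d["pixel"],.0325)) for d in place_of("scene","stick0_center")[:2]])
E
```

```text
{'time': 15.75, 'tool_pos': array([ 0.5588, -0.185 ,  0.1631]), 'ee_rot': array([-3.1308, -0.0008,  1.423 ]), 'width': 0.05590855785747823}
0.94 [241.4, 48.4, 273.8, 196.8] ((0.5730162262916565, -0.12772369384765625), (0.13504353165626526, 0.029080715030431747), 80.73419952392578)
[[ 0.5478 -0.192 ]
 [ 0.5765 -0.1967]
 [ 0.5982 -0.0634]
 [ 0.5695 -0.0587]]
[([257.0, 127.2], 0.56, array([ 0.5729, -0.1282,  0.0325]))]
[([306.7, 274.7], 0.75, array([ 0.562 , -0.1299,  0.0325])), ([247.7, 151.0], 0.65, array([0.9046, 0.3323, 0.0325]))]
```

View pics/w2.png

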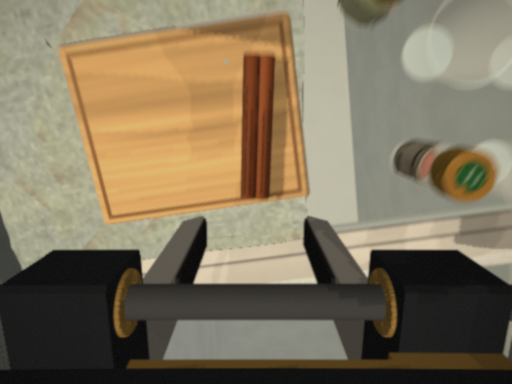

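```bash
python3 -c "
from bench import *
import time
for i in range(3): o=get_obs(); snapshot('wrist'); print(o['time'],o['tool_pos'],o['ee_rot'])"
```

```text
15.95 [ 0.56435509 -0.17944311  0.17178703] [ 3.14022770e+00 -2.41813335e-03  1.43241592e+00]
16.0 [ 0.56490943 -0.17914715  0.17270356] [ 3.13861076e+00 -1.74418050e-03  1.43345652e+00]
16.05 [ 0.56511715 -0.17898499  0.17305541] [ 3.13799729e+00 -1.36443138e-03  1.43396628e+00]
```

{"op": "apply_moves", "data": {
  "commands": [
    [0,0,-0.024,-0.002,-0.002,-0.04,60],
    [0,0,-0.024,-0.002,-0.002,-0.08,60],
    [0,0,-0.024,-0.002,-0.002,-0.115,60],
    [0,0,-0.024,-0.002,-0.002,-0.135,60],
    [0,0,-0.024,-0.002,-0.002,-0.144,60]
  ]
}}

```text
time: 16.6
tool_pos: [0.5612, -0.1803, 0.0252]
ee_rot: [-3.139, -0.003, 1.41]
wrist_force: [0.4, 0.5, -0.5]
width: 0.0564
finger_force: 0.0
```

{"op": "apply_moves", "data": {
  "commands": [
    [0,0,0,0,0,0,60],
    [0,0,0,0,0,0,60],
    [0,0,0,0,0,0,60],
    [0,0,0,0,0,0,60],
    [0,0,0,0,0,0,60]
  ]
}}

```text
time: 17.1
tool_pos: [0.5623, -0.1822, 0.028]
ee_rot: [3.14, -0.001, 1.408]
wrist_force: [-0.3, -0.7, -0.5]
width: 0.0563
finger_force: 0.0
```

{"op": "apply_moves", "data": {
  "commands": [
    [0,0,0,0,0,0,20],
    [0,0,0,0,0,0,0],
    [0,0,0,0,0,0,0],
    [0,0,0,0,0,0,0],
    [0,0,0,0,0,0,0]
  ]
}}

```text
time: 17.6
tool_pos: [0.5616, -0.182, 0.0269]
ee_rot: [-3.141, -0.002, 1.408]
wrist_force: [-0.4, -0.6, 0.2]
width: 0.0281
finger_force: 29.9
```

{"op": "apply_moves", "data": {
  "commands": [
    [0,0,0.02,0,0,0.02,0],
    [0,0,0.07,0,0,0.06,0],
    [0,0,0.13,0,0,0.11,0],
    [0,0,0.19,0,0,0.16,0],
    [0,0,0.25,0,0,0.2,0]
  ]
}}

```text
time: 18.1
tool_pos: [0.562, -0.182, 0.2303]
ee_rot: [3.139, -0.0, 1.66]
wrist_force: [0.5, 0.4, -0.4]
width: 0.0282
finger_force: 29.9
```

```bash
python3 - <<'E'
from h import *
np.set_printoptions(precision=4,suppress=True)
for k in ("scene","side","wrist"): cam(k)
o=get_obs(); print({k:o[k] for k in ("time","tool_pos","ee_rot","width","finger_force")})
c=cam("side"); 
for k in ("side","scene"): print(k,[(m["extent"],m["score"]) for m in masks_of(k,"stick0_center")[:3]], [(m["extent"],m["score"]) for m in masks_of(k,"bottle")[:1]])
E
```

```text
{'time': 18.25, 'tool_pos': array([ 0.5633, -0.1826,  0.2314]), 'ee_rot': array([3.1342, 0.0024, 1.6577]), 'width': 0.027894812598967502, 'finger_force': 29.911487996578217}
side [([229.9, 169.9, 284.2, 261.8], 0.61), ([258.0, 143.9, 272.2, 160.0], 0.52)] [([232.4, 169.0, 281.9, 261.4], 0.94)]
scene [([276.4, 179.7, 349.5, 211.8], 0.65)] [([181.0, 141.8, 255.3, 214.5], 0.66)]
```

{"op": "apply_moves", "data": {
  "commands": [
    [-0.04,-0.003,0,0.0048,0.0145,0.03,0],
    [-0.12,-0.011,0,0.0097,0.029,0.05,0],
    [-0.22,-0.019,0,0.0146,0.0435,0.07,0],
    [-0.32,-0.028,0,0.0194,0.058,0.08,0],
    [-0.42,-0.037,0,0.0243,0.0725,0.09,0]
  ]
}}

```text
time: 19.0
tool_pos: [0.586, -0.1089, 0.3168]
ee_rot: [-3.141, 0.424, 1.658]
wrist_force: [0.2, 0.0, -1.5]
width: 0.0283
finger_force: 29.9
```

{"op": "apply_moves", "data": {
  "commands": [
    [-0.1,-0.009,0,0.0048,0.0145,0.006,0],
    [-0.2,-0.017,0,0.0097,0.029,0.012,0],
    [-0.3,-0.026,0,0.0146,0.0435,0.018,0],
    [-0.38,-0.033,0,0.0194,0.058,0.023,0],
    [-0.406,-0.035,0,0.0242,0.0725,0.0275,0]
  ]
}}

```text
time: 19.5
tool_pos: [0.6098, -0.0347, 0.3404]
ee_rot: [-3.13, 0.83, 1.669]
wrist_force: [0.1, 0.7, -1.0]
width: 0.0287
finger_force: 29.9
```

{"op": "apply_moves", "data": {
  "commands": [
    [0,0,0,0,0,0,0],
    [0,0,0,0,0,0,0],
    [0,0,0,0,0,0,0],
    [0,0,0,0,0,0,0],
    [0,0,0,0,0,0,0]
  ]
}}

```text
time: 20.0
tool_pos: [0.6099, -0.038, 0.345]
ee_rot: [3.141, 0.827, 1.656]
wrist_force: [0.1, 0.0, -0.6]
width: 0.0283
finger_force: 29.9
```

```bash
python3 look.py L5; python3 meas.py | grep -v "^1[5-9]. (np.int64(2[0-3]" 
```

```text
{'time': 20.0, 'joint_positions': array([ 0.2664,  0.2586,  1.1219, -0.8471,  1.8315, -0.0198]), 'tool_pos': array([ 0.6099, -0.038 ,  0.345 ]), 'ee_rot': array([3.1407, 0.8271, 1.6556]), 'width': 0.02828659982635962, 'wrist_force': array([ 0.066 ,  0.0224, -0.6028])}
scene bottle_mouth [([244.2, 149.2], 0.84)]
scene stick0_center [([298.4, 238.5], 0.72), ([274.5, 131.0], 0.59)]
side bottle_mouth [([254.1, 171.1], 0.93)]
side stick0_center [([248.3, 145.1], 0.69), ([213.1, 211.8], 0.67)]
wrist bottle_mouth []
wrist stick0_center [([257.0, 135.2], 0.83)]
d [-0.0592  0.6742 -0.7362] n [-0.0639  0.7334  0.6768] TCP [ 0.6102 -0.0369  0.3444]
tip FK [0.6027 0.048  0.2584]
scene tip FK proj [254.4627 146.9555] tail [294.0583 112.2934]
scene bottle [183.6, 142.6, 257.1, 214.7] 0.96
142 (np.int64(240), np.int64(244), np.float64(242.0))
145 (np.int64(235), np.int64(249), np.float64(242.0))
148 (np.int64(233), np.int64(250), np.float64(241.5))
169 (np.int64(198), np.int64(247), np.float64(222.5))
172 (np.int64(196), np.int64(247), np.float64(221.5))
175 (np.int64(193), np.int64(248), np.float6
[... 439 characters left out ...]
71 (np.int64(247), np.int64(260), np.float64(253.5))
174 (np.int64(245), np.int64(262), np.float64(253.5))
177 (np.int64(245), np.int64(262), np.float64(253.5))
180 (np.int64(246), np.int64(261), np.float64(253.5))
183 (np.int64(247), np.int64(261), np.float64(254.0))
186 (np.int64(247), np.int64(262), np.float64(254.5))
189 (np.int64(246), np.int64(263), np.float64(254.5))
192 (np.int64(244), np.int64(266), np.float64(255.0))
195 (np.int64(242), np.int64(269), np.float64(255.5))
201 (np.int64(238), np.int64(274), np.float64(256.0))
204 (np.int64(236), np.int64(275), np.float64(255.5))
207 (np.int64(235), np.int64(276), np.float64(255.5))
210 (np.int64(235), np.int64(277), np.float64(256.0))
```

```bash
python3 - <<'E'
from h import *
import pickle
L1=pickle.load(open("L1.pkl","rb"));L5=pickle.load(open("L5.pkl","rb")); a0,_=pickle.load(open("c.pkl","rb"))
piv=np.array([.594,.143,.148])
def rim(le,r=.023):
    h=np.array([.1,-.995,0]); ax=h*np.sin(le)+[0,0,np.cos(le)]; e1=np.array([.995,.1,0]); e2=np.cross(ax,e1)
    return [piv+.12*ax+r*(np.cos(t)*e1+np.sin(t)*e2) for t in np.linspace(0,6.283,40)], piv+.12*ax
tiles=[]
for c,le in ((a0,None),(a0,.74),(L5[0],None),(L5[0],.74),(L5[0],.68)):
    x0,y0=205,125; im=cv2.resize(c["s"]["pixels"][y0:y0+60,x0:x0+53],None,fx=5,fy=5,interpolation=cv2.INTER_CUBIC)
    if le:
        P=np.array([proj(c,X) for X in rim(le)[0]]); cv2.polylines(im,[np.int32((P-[x0,y0])*5+2)],True,(255,0,0),1)
        q=proj(c,rim(le)[1]); cv2.circle(im,tuple(np.int32((q-[x0,y0])*5+2)),2,(255,255,0),-1)
    tiles.append(im)
s0,s5=pickle.load(open("c.pkl","rb"))[1],L5[1]
im=cv2.resize(s5["s"]["pixels"][145:205,228:281],None,fx=5,fy=5,interpolation=cv2.INTER_CUBIC)
for le,col in ((.74,(255,0,0)),(.68,(0,255,0))):
    P=np.array([proj(s5,X) for X in rim(le)[0]]); cv2.polylines(im,[np.int32((P-[228,145])*5+2)],True,col,1)
tiles.append(im)
o=np.vstack([np.hstack(tiles[:3]),np.hstack(tiles[3:])]); print(o.shape); cv2.imwrite("pics/rim.png",o[:,:,::-1])
for le in (.62,.65,.68,.71,.74,.77): print(le,rim(le)[1],proj(L5[0],rim(le)[1]),proj(s5,rim(le)[1]))
E
```

```text
(600, 795, 3)
0.62 [0.60097242 0.0736244  0.24566541] [244.85731052 149.02615797] [253.00255605 170.60444647]
0.65 [0.60126224 0.07074074 0.24353006] [245.96764466 150.26496718] [252.85516186 170.98370465]
0.68 [0.60154552 0.06792211 0.24130873] [247.05403554 151.53180688] [252.71228705 171.3997123 ]
0.71 [0.60182201 0.06517105 0.23900343] [248.11523309 152.82523752] [252.57399657 171.85172235]
0.74 [0.60209145 0.06249002 0.23661623] [249.15002176 154.14378228] [252.44035025 172.33897605]
0.77 [0.60235362 0.05988145 0.23414928] [250.15722274 155.48592978] [252.31140301 172.86070447]
```

View pics/rim.png

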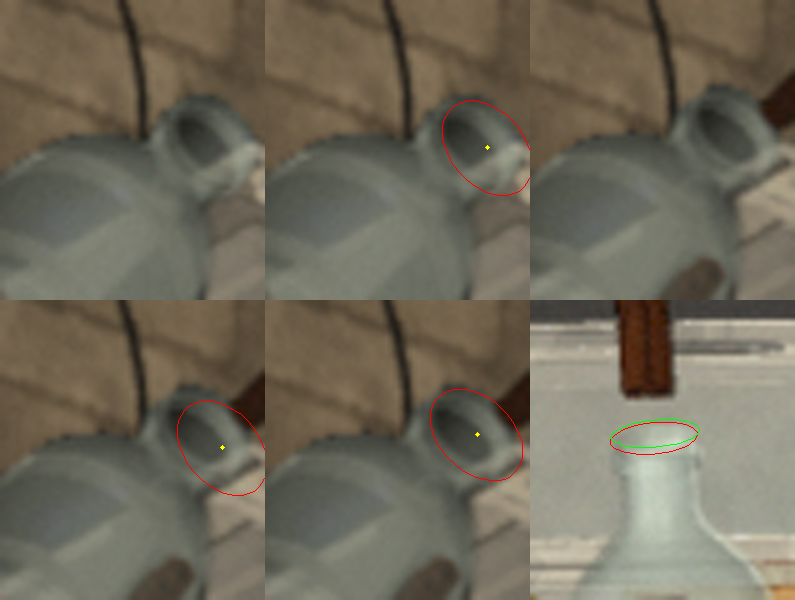

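{"op": "apply_moves", "data": {
  "commands": [
    [-0.02,0.005,0.007,-0.0008,0.0037,0.0034,0],
    [-0.041,0.011,0.0135,-0.0016,0.0073,0.0068,0],
    [-0.041,0.011,0.0135,-0.0016,0.0073,0.0068,0],
    [-0.041,0.011,0.0135,-0.0019,0.0105,0.003,0],
    [-0.041,0.011,0.0135,-0.0022,0.0137,-0.0008,0]
  ]
}}

```text
time: 21.15
tool_pos: [0.608, -0.0229, 0.3433]
ee_rot: [-3.118, 0.867, 1.689]
wrist_force: [-0.3, 0.5, -0.5]
width: 0.0282
finger_force: 29.9
```

```bash
python3 - <<'E'
from h import *
[cam("wrist") for _ in range(3)]
E
python3 meas.py | grep -v "^1[4-9]. (np.int64(2[0-3]"
```

```text
d [-0.0774  0.6423 -0.7626] n [-0.066   0.7599  0.6467] TCP [ 0.6079 -0.023   0.3429]
tip FK [0.5982 0.0581 0.2535]
scene tip FK proj [249.4586 148.3493] tail [287.2249 111.3463]
scene bottle [182.7, 142.1, 254.5, 214.2] 0.94
169 (np.int64(198), np.int64(245), np.float64(221.5))
172 (np.int64(196), np.int64(246), np.float64(221.0))
175 (np.int64(193), np.int64(246), np.float64(219.5))
178 (np.int64(190), np.int64(246), np.float64(218.0))
181 (np.int64(187), np.int64(246), np.float64(216.5))
184 (np.int64(186), np.int64(245), np.float64(215.5))
side tip FK proj [253.8403 165.6996] tail [248.8482 119.641 ]
131 250.0 11
135 250.5 10
139 250.5 10
143 251.0 11
147 251.5 10
151 251.5 10
155 252.0 11
159 252.5 10
163 252.5 10
167 None 0
171 None 0
175 None 0
side bottle [231.7, 169.5, 282.0, 261.6] 0.68
169 (np.int64(256), np.int64(258), np.float64(257.0))
172 (np.int64(246), np.int64(261), np.float64(253.5))
175 (np.int64(245), np.int64(262), np.float64(253.5))
178 (np.int64(245), np.int64(261), np.float64(253.0))
181 (np.int64(246), np.int64(261), np.float64(253.5))
184 (np.int64(246), np.int64(261), np.float64(253.5))
187 (np.int64(247), np.int64(262), np.float64(254.5))
190 (np.int64(245), np.int64(264), np.float64(254.5))
193 (np.int64(243), np.int64(267), np.float64(255.0))
196 (np.int64(240), np.int64(271), np.float64(255.5))
202 (np.int64(236), np.int64(275), np.float64(255.5))
205 (np.int64(235), np.int64(276), np.float64(255.5))
208 (np.int64(234), np.int64(277), np.float64(255.5))
211 (np.int64(234), np.int64(277), np.float64(255.5))
```

{"op": "apply_moves", "data": {
  "commands": [
    [0,0,0,0.0005,0.0059,-0.0054,0],
    [0,0,0,0,0.011,-0.0115,0],
    [0,0,0,-0.0005,0.0161,-0.0176,0],
    [0,0,0,-0.001,0.0213,-0.0237,0],
    [0,0,0,-0.0014,0.0264,-0.0298,0]
  ]
}}

```text
time: 22.0
tool_pos: [0.6067, 0.0038, 0.3131]
ee_rot: [-3.118, 0.867, 1.689]
wrist_force: [1.0, -0.1, 0.4]
width: 0.0283
finger_force: 30.0
```

{"op": "apply_moves", "data": {
  "commands": [
    [0,0,0,0,0,0,0],
    [0,0,0,0,0,0,0],
    [0,0,0,0,0,0,0],
    [0,0,0,0,0,0,0],
    [0,0,0,0,0,0,0]
  ]
}}

```text
time: 22.5
tool_pos: [0.6066, 0.003, 0.3141]
ee_rot: [-3.119, 0.867, 1.688]
wrist_force: [0.2, -0.2, 0.5]
width: 0.0282
finger_force: 30.0
```

{"op": "apply_moves", "data": {
  "commands": [
    [0,0,0,-0.0005,0.0051,-0.0061,0],
    [0,0,0,-0.001,0.0103,-0.0122,0],
    [0,0,0,-0.0014,0.0154,-0.0183,0],
    [0,0,0,-0.0019,0.0206,-0.0244,0],
    [0,0,0,-0.0024,0.0257,-0.0305,0]
  ]
}}

```text
time: 23.0
tool_pos: [0.6044, 0.0293, 0.2828]
ee_rot: [-3.119, 0.868, 1.689]
wrist_force: [1.4, -1.2, 0.6]
width: 0.0283
finger_force: 30.0
```

{"op": "apply_moves", "data": {
  "commands": [
    [0,0,0,-0.0005,0.0051,-0.0061,0],
    [0,0,0,-0.001,0.0103,-0.0122,0],
    [0,0,0,-0.0014,0.0154,-0.0183,0],
    [0,0,0,-0.0017,0.018,-0.0214,0],
    [0,0,0,-0.0017,0.018,-0.0214,0]
  ]
}}

```text
time: 23.5
tool_pos: [0.6029, 0.0476, 0.2611]
ee_rot: [-3.118, 0.866, 1.691]
wrist_force: [2.7, 0.2, 0.2]
width: 0.028
finger_force: 30.0
```

{"op": "apply_moves", "data": {
  "commands": [
    [0,0,0,-0.0002,0.0026,-0.003,0],
    [0,0,0,-0.0004,0.0051,-0.0061,0],
    [0,0,0,-0.0006,0.0077,-0.0092,0],
    [0,0,0,-0.0006,0.0077,-0.0092,0],
    [0,0,0,-0.0006,0.0077,-0.0092,0]
  ]
}}

```text
time: 24.0
tool_pos: [0.6023, 0.0548, 0.2527]
ee_rot: [-3.12, 0.867, 1.689]
wrist_force: [4.7, -0.9, 0.9]
width: 0.0281
finger_force: 30.0
```

{"op": "apply_moves", "data": {
  "commands": [
    [0,0,0,0,0,0,20],
    [0,0,0,0,0,0,60],
    [0,0,0,0,0,0,60],
    [0,0,0,0,0,0,60],
    [0,0,0,0,0,0,60]
  ]
}}

```text
time: 24.5
tool_pos: [0.6013, 0.0546, 0.2522]
ee_rot: [-3.116, 0.867, 1.69]
wrist_force: [0.2, -0.9, 0.3]
width: 0.0553
finger_force: 0.0
```

{"op": "apply_moves", "data": {
  "commands": [
    [0,0,0,0.0008,-0.0082,0.0097,60],
    [0,0,0,0.0018,-0.0185,0.022,60],
    [0,0,0,0.0023,-0.0244,0.029,0],
    [0,0,0,0.0023,-0.0244,0.029,0],
    [0,0,0,0.0023,-0.0244,0.029,0]
  ]
}}

```text
time: 25.0
tool_pos: [0.6041, 0.0298, 0.2823]
ee_rot: [-3.12, 0.866, 1.687]
wrist_force: [-0.4, 0.6, 0.1]
width: 0.0356
finger_force: 0.0
```

{"op": "apply_moves", "data": {
  "commands": [
    [0,0,0,0,0,0,0],
    [0,0,0,0,0,0,0],
    [0,0,0,-0.0004,0.0038,-0.0046,0],
    [0,0,0,-0.0007,0.0077,-0.0092,0],
    [0,0,0,-0.001,0.0116,-0.0137,0]
  ]
}}

```text
time: 25.5
tool_pos: [0.603, 0.0423, 0.267]
ee_rot: [-3.117, 0.867, 1.691]
wrist_force: [-1.2, 0.8, -0.1]
width: 0.0002
finger_force: 0.0
```

```bash
sed -i 's/M=np.array(.*)$/M=np.array([.6016,.0709,.2406])/' m2.py; python3 m2.py; python3 - <<'E'
from h import *
for k in ("side","scene"): cam(k); print(k,[(m["extent"],m["score"]) for m in masks_of(k,"stick0_center")[:3]],[(m["extent"],m["score"]) for m in masks_of(k,"bottle")[:1]])
E
```

```text
25.5 TCP depth -0.038620257000296844 perp n -0.0046882665223986035 F axial 0.6552426968761859 [-1.2476  0.7987 -0.0601]
stick mask []
mouth [([260.6, 167.6], 0.58)] proj of M [257.924  167.6432]
150 [228, 231, 211] [211, 215, 195]; 154 [227, 230, 208] [211, 215, 189]; 158 [230, 230, 209] [212, 213, 187]; 162 [225, 226, 203] [209, 211, 184]; 166 [220, 219, 192] [223, 221, 195]; 170 [204, 203, 178] [207, 206, 182]; 174 [189, 185, 161] [185, 181, 159]; 178 [179, 173, 151] [183, 178, 156]; 182 [176, 170, 150] [180, 175, 153]; 186 [176, 170, 150] [180, 174, 152]; 190 [179, 173, 151] [184, 177, 155]; 194 [178, 174, 152] [183, 179, 157]; 198 [179, 174, 151] [179, 173, 152]; 202 [179, 172, 151] [179, 174, 153]; 206 [174, 167, 147] [176, 172, 149]; 210 [179, 172, 151] [176, 170, 148]; 214 [179, 173, 150] [178, 171, 150]; 218 [96, 91, 81] [102, 95, 85]; 222 [96, 89, 80] [97, 90, 80]; 226 [97, 91, 81] [96, 91, 81]; 230 [96, 90, 79] [96, 90, 81]; 234 [95, 89, 79] [97, 90, 81]; 238 [94, 88, 78] [96, 90, 81]; 242 [96, 89, 80] [95, 90, 80]; side [([193.1, 266.2, 215.7, 294.8], 0.72)] [([229.8, 170.5, 282.2, 260.7], 0.74)]
scene [] [([183.0, 140.5, 254.4, 214.9], 0.63)]
```

{"op": "apply_moves", "data": {
  "commands": [
    [0,0,0,0.001,-0.015,0.018,0],
    [0.14,0.017,0,0.002,-0.03,0.035,0],
    [0.29,0.034,0,0.002,-0.042,0.053,0],
    [0.44,0.051,0,0.002,-0.042,0.053,0],
    [0.586,0.069,0,0.002,-0.042,0.053,0]
  ]
}}

```text
time: 26.45
tool_pos: [0.6055, -0.0001, 0.3245]
ee_rot: [-3.125, 0.272, 1.687]
wrist_force: [0.0, 0.1, -0.7]
width: 0.0003
finger_force: 0.0
```

{"op": "apply_moves", "data": {
  "commands": [
    [0.14,0.017,0,-0.001,0.003,-0.01,0],
    [0.275,0.033,0,-0.002,0.006,-0.035,0],
    [0.275,0.033,0,-0.003,0.01,-0.065,0],
    [0.275,0.033,0,-0.003,0.012,-0.085,0],
    [0.275,0.033,0,-0.003,0.015,-0.095,0]
  ]
}}

```text
time: 26.95
tool_pos: [0.6012, 0.014, 0.2236]
ee_rot: [-3.115, -0.0, 1.687]
wrist_force: [-0.4, -0.5, 0.3]
width: 0.0002
finger_force: 0.0
```

{"op": "apply_moves", "data": {
  "commands": [
    [0,0,0,0,0,0,0],
    [0,0,0,0,0,0,0],
    [0,0,0,0,0.006,0,0],
    [0,0,0,0,0.012,0,0],
    [0,0,0,-0.001,0.018,0,0]
  ]
}}

```text
time: 27.45
tool_pos: [0.6016, 0.0336, 0.227]
ee_rot: [-3.12, 0.0, 1.689]
wrist_force: [0.2, -0.5, 0.0]
width: 0.0006
finger_force: 0.0
```

```bash
python3 - <<'E'
from h import *
np.set_printoptions(precision=4,suppress=True)
c=cam("scene"); d=cam("side"); o=get_obs(); print({k:o[k] for k in ("time","joint_positions","tool_pos","ee_rot","wrist_force")})
p,q=[place_of(k,"bottle_mouth")[:1] for k in ("scene","side")]
print(p,q)
if p and q: print(tri([c,d],[p[0]["pixel"],q[0]["pixel"]]))
E
```

```text
{'time': 27.55, 'joint_positions': array([-0.0357,  0.2194,  1.1795, -0.0035,  1.7649, -0.1558]), 'tool_pos': array([0.6012, 0.034 , 0.2266]), 'ee_rot': array([-3.1192, -0.0001,  1.6903]), 'wrist_force': array([ 0.4592,  0.0892, -0.464 ])}
[{'pixel': [244.0, 146.7], 'score': 0.87}] [{'pixel': [253.6, 171.9], 'score': 0.63}]
(array([0.6017, 0.0794, 0.2465]), [array([-0.9,  1. ]), array([-0.8, -0.8])])
```

{"op": "apply_moves", "data": {
  "commands": [
    [0,0,0,0,0.008,0,0],
    [0,0,0,-0.001,0.016,0.001,0],
    [0,0,0,-0.002,0.023,0.002,0],
    [0,0,0,-0.003,0.03,0.003,0],
    [0,0,0,-0.004,0.037,0.004,0]
  ]
}}

```text
time: 28.15
tool_pos: [0.5995, 0.0596, 0.2372]
ee_rot: [-3.128, 0.022, 1.679]
wrist_force: [-2.3, -24.6, 21.7]
width: 0.0004
finger_force: 12.9
```

{"op": "apply_moves", "data": {
  "commands": [
    [0,0,0,0,0.006,0.001,0],
    [0,0,0,-0.001,0.012,0.002,0],
    [0,0,0,-0.001,0.018,0.003,0],
    [0,0,0,-0.001,0.024,0.004,0],
    [0,0,0,-0.002,0.028,0.005,0]
  ]
}}

```text
time: 28.65
tool_pos: [0.5972, 0.0948, 0.2386]
ee_rot: [-3.126, 0.007, 1.685]
wrist_force: [1.7, -7.9, 5.0]
width: 0.0007
finger_force: 3.9
```

```bash
python3 - <<'E'
from h import *
np.set_printoptions(precision=4,suppress=True)
c=cam("scene"); d=cam("side"); o=get_obs(); print({k:o[k] for k in ("time","tool_pos","wrist_force")})
p,q=[place_of(k,"bottle_mouth")[:1] for k in ("scene","side")]
print(p,q)
if p and q: print(tri([c,d],[p[0]["pixel"],q[0]["pixel"]]))
E
```

```text
{'time': 28.75, 'tool_pos': array([0.5968, 0.0957, 0.2381]), 'wrist_force': array([ 1.6689, -6.0433,  3.4943])}
[{'pixel': [226.5, 133.4], 'score': 0.78}] [{'pixel': [256.1, 168.9], 'score': 0.75}]
(array([0.5956, 0.1222, 0.2689]), [array([-0.2,  0.3]), array([-0.2, -0.2])])
```

{"op": "apply_moves", "data": {
  "commands": [
    [0,0,0,0,0.003,0,0],
    [0,0,0,0,0.006,0.001,0],
    [0,0,0,0,0.009,0.001,0],
    [0,0,0,-0.001,0.012,0.001,0],
    [0,0,0,-0.001,0.014,0.001,0]
  ]
}}

```text
time: 29.35
tool_pos: [0.5954, 0.1096, 0.2386]
ee_rot: [-3.123, 0.005, 1.686]
wrist_force: [1.1, -6.4, 4.9]
width: 0.0003
finger_force: 3.3
```

{"op": "apply_moves", "data": {
  "commands": [
    [0,0,0,0,0.001,0,0],
    [0,0,0,0,0.002,0,0],
    [0,0,0,0,0.003,0,0],
    [0,0,0,0,0.004,0,0],
    [0,0,0,0,0.005,0,0]
  ]
}}

```text
time: 29.85
tool_pos: [0.595, 0.1141, 0.2383]
ee_rot: [-3.122, 0.006, 1.686]
wrist_force: [0.1, -8.2, 4.6]
width: 0.0005
finger_force: 4.4
```

```bash
cat > mt.py <<'E'
from h import *
np.set_printoptions(precision=4,suppress=True)
c=cam("scene"); d=cam("side"); o=get_obs(); print({k:o[k] for k in ("time","tool_pos","wrist_force")})
p,q=[place_of(k,"bottle_mouth")[:1] for k in ("scene","side")]
if p and q: print(tri([c,d],[p[0]["pixel"],q[0]["pixel"]]))
E
python3 mt.py
```

```text
{'time': 29.95, 'tool_pos': array([0.5951, 0.1141, 0.2383]), 'wrist_force': array([ 0.767 , -8.3214,  3.3674])}
```

{"op": "apply_moves", "data": {
  "commands": [
    [0,0,0,0,0.001,0,0],
    [0,0,0,0,0.002,0,0],
    [0,0,0,0,0.003,0,0],
    [0,0,0,0,0.004,0,0],
    [0,0,0,0,0.005,0,0]
  ]
}}

```text
time: 30.55
tool_pos: [0.595, 0.1143, 0.2384]
ee_rot: [-3.12, 0.014, 1.681]
wrist_force: [-0.2, -19.5, 5.9]
width: 0.0005
finger_force: 9.5
```

{"op": "apply_moves", "data": {
  "commands": [
    [0,0,0,0,0.0005,0,0],
    [0,0,0,0,0.001,0,0],
    [0,0,0,0,0.0015,0,0],
    [0,0,0,0,0.002,0,0],
    [0,0,0,0,0.0025,0,0]
  ]
}}

```text
time: 31.05
tool_pos: [0.5949, 0.1144, 0.2384]
ee_rot: [-3.119, 0.018, 1.678]
wrist_force: [-1.6, -23.6, 6.1]
width: 0.0002
finger_force: 11.6
```

```bash
python3 mt.py
```

```text
{'time': 31.15, 'tool_pos': array([0.595 , 0.1144, 0.2385]), 'wrist_force': array([ -0.4217, -22.3276,   6.5283])}
(array([0.5966, 0.1422, 0.2723]), [array([ 0.3, -0.3]), array([0.3, 0.3])])
```

{"op": "apply_moves", "data": {
  "commands": [
    [0,0,0,0,-0.008,0,0],
    [0,0,0,0,-0.02,0,0],
    [0,0,0,0,-0.04,0,0],
    [0,0,0,0,-0.07,0.02,0],
    [0,0,0,0,-0.1,0.05,0]
  ]
}}

```text
time: 31.75
tool_pos: [0.5929, 0.0244, 0.2834]
ee_rot: [-3.112, -0.002, 1.691]
wrist_force: [1.3, 0.0, -0.3]
width: 0.0004
finger_force: 0.0
```

{"op": "apply_moves", "data": {
  "commands": [
    [0,0,0,0,-0.02,0.02,0],
    [0,0,0,-0.01,-0.05,0.04,0],
    [0,0,0,-0.02,-0.08,0.05,0],
    [0,0,0,-0.02,-0.1,0.05,0],
    [0,0,0,-0.02,-0.1,0.05,0]
  ]
}}

```text
time: 32.25
tool_pos: [0.574, -0.0775, 0.3361]
ee_rot: [-3.119, 0.0, 1.686]
wrist_force: [0.2, 0.2, 0.0]
width: 0.0003
finger_force: 0.0
```

```bash
python3 mt.py; python3 - <<'E'
from h import *
np.set_printoptions(precision=3,suppress=True)
C={k:cam(k) for k in ("scene","side")}
for k,c in C.items():
    save(c,"end_"+k)
    for q in ("bottle","stick0_center"): print(k,q,[(m["extent"],round(m["score"],2)) for m in masks_of(k,q)[:3]])
    print([(np.round(m["pixel"],1),round(m["score"],2)) for m in place_of(k,"stick0_center")[:3]],"belly",proj(c,[.594,.143,.123]),"floor",proj(c,[.594,.143,.054]),"neck base",proj(c,[.594,.143,.228]))
c=C["side"]; p=c["s"]["pixels"].astype(int)
for y in range(166,266,5):  # darkness/brownness along rows inside bottle
    r=p[y,228:288:3]; print(y," ".join(f"{v:3d}" for v in (r[:,0]-r[:,2])))
E
```

```text
{'time': 32.35, 'tool_pos': array([ 0.5741, -0.0752,  0.3353]), 'wrist_force': array([ 0.1897,  0.6183, -0.7767])}
(array([0.5928, 0.1426, 0.275 ]), [array([-1.6,  1.8]), array([-1.6, -1.6])])
scene bottle [([196.8, 127.2, 245.4, 222.2], 0.89)]
scene stick0_center []
[] belly [221.71  187.481] floor [222.891 211.172] neck base [219.717 147.963]
side bottle [([232.1, 171.3, 280.0, 264.1], 0.97)]
side stick0_center []
[] belly [256.75  225.155] floor [256.687 247.935] neck base [256.851 187.441]
166  17  17  19  18  14  16  14  16  16  16  16  16  15  16  15  14  19  17  16  14
171  18  17  13  15  16  12  17  14  14   9  11   9  13  14  17  16  13  18  11  14
176  14  17  13  14  13  13  13   4   5   6   5   7   3  13  15  14  14  14  13  15
181  17  15  12  13  14  12  14   6   5   4   6   5   9  12  13  15  12  11  14  11
186  14  15  13  15  14  14  12   8   6   8   6   6   9  13  11  12  11  13  12  10
191  16  16  16  15  14  15  13   6   7   7   7   5   8  12  13  15  14  14  12  13
196  27  29  28  31  30  13   9   5  19  21  22  12   7   6  14  32  30  32  28  26
201  20  23  
[... 378 characters left out ...]
  19  21  22  22  15  85   2
226   1  22  14  10   9  15   9  12  15  17  19  10  17  17  19  18  23  10  62   4
231  -1  15  13   8   9   9   9  12  13  17  15  17  12  16  14  17  20  17  31   1
236   0  15  16   7   2   5   6  17  22  20  16  15   6   6   6   4   8   9   7  -3
241  -2  14  14   3   5   9   8  22  25  23  18  13  10   8   8   8   5  20  -1   0
246  -2  43  14  11   9  11  10   8  12  10  16  16  16  16  16  12  14  14   0   1
251  -3  38  30   9  13   9   8   9   8   7   8   9   9   9  13  14  17  14  -3   2
256   0  12  32  31  21  11  11  13  12  13  14  16  17  17  16  19  37  39  -3   3
261  -1   3  43  42  38  37  33  31  22  22   7  18  48  57  58  63  69  63  34   1
```

```bash
python3 - <<'E'
import cv2,numpy as np
for n,(x0,x1,y0,y1) in (("scene",(192,252,124,226)),("side",(228,288,190,262))):
    p=cv2.imread(f"pics/end_{n}.png").astype(int)
    print(n)
    for y in range(y0,y1,4): print(y," ".join(f"{v:3d}" for v in p[y,x0:x1:3,2]),"|"," ".join(f"{v:2d}" for v in (p[y,x0:x1:3,2]-p[y,x0:x1:3,0])))
E
```

```text
scene
124  96  94 100  95 122 119  88  81  92 105 107 105  59 112 115 118 114 120 116 115 | 33 34 35 35 40 40 32 27 34 37 41 39 21 40 40 41 40 42 40 40
128  96 101  99  95 116 117 103  73  80  89  90  76  94  78 107 115 115 117 114 111 | 34 34 34 35 39 40 35 16  6  8  4  8 34 27 39 41 40 41 40 38
132  92 103 101  95 121 111  76  74  81  93 100 103  91  37  93 100 115 120 116 103 | 31 35 35 34 41 38  8  6  7  7 10  8  9 11 32 36 40 41 40 38
136  93  87  95  95 119 109  83  72  77  87  87  83  86  67 124 121 103  96  98  95 | 33 31 33 34 40 37  6  5  7  7  6  6  6 23 40 41 38 36 35 36
140 101  99  98  95  89 110  98  97 107 111 107  94  74 103 105 124 116 109  94  87 | 35 35 34 33 34 38 26  7 10  9 10  8 19 34 36 41 39 36 31 30
144 102 104 104  97  99 105  97  75  81  90  91  86  45 119  79 123 103 102 100  91 | 36 39 36 35 33 36 34  9  5 10  7  8 11 40 25 40 36 34 35 31
148 101  97 103  94  96 102 109  69  73  72  68  66  49 114  76 116 109 111 100  98 | 35 35 37 33 34 37 38  5  6  7  6  6  8 38 24 39 39 36 33 33
152  93 102 102  96  93  98  76  78  76  76  72  70  66  54  49 105 102 
[... 4638 characters left out ...]
76  97 101 104 109 183 184 182 161 143 109 105  46  67 | -2 15 14  8  9  7 11 25 24 20 16 11 11 11 11  7  6 12  1  0
246  53  69 108 104 139 143 145 141 141 147 160 161 163 164 166 157 134  94  34  73 | -2 43 14 11  9 11 10  8 12 10 16 16 16 16 16 12 14 14  0  1
250  42  61  87  95 120 138 144 144 148 152 152 157 162 163 168 172 152  53  27  81 | -3 45 20  9 12  9  9 10  9  9 10 11 14 13 13 19 18  8  0  5
254  40  47  50  98 117 112 114 120 143 160 171 166 150 154 158 155  58  51  47  67 | -2 14 29 13  9 13 11 13 16 16 17 15 18 17 18 18 32 29  1  1
258  39  50  61  58  59  75 104 121 128 129 139 156 150 147 106  80  68  73  60 129 |  1  5 40 44 43 19 16 12 13 14 17 11 16 19 24 61 47 44  4 15
```

```bash
python3 - <<'E'
import cv2,numpy as np,pickle
L5=pickle.load(open("L5.pkl","rb"))
for n,(x0,x1),rows in (("scene",(214,248),(160,164,168,174,180,186,192,198,204,210,213,216)),("side",(240,272),(193,196,200,208,216,224,236,242,245,248))):
    p=cv2.imread(f"pics/end_{n}.png").astype(int); print(n,x0)
    for y in rows: print(y," ".join(f"{v:2d}" for v in (p[y,x0:x1,2]-p[y,x0:x1,0])),"|"," ".join(f"{v:3d}" for v in p[y,x0:x1:2,1]))
# stick pixels anywhere else, both cameras
from h import *
for k in ("scene","side"):
    p=cam(k)["s"]["pixels"].astype(int); m=((p[:,:,0]>2.0*p[:,:,2])&(p[:,:,0]>50)&(p[:,:,0]<150)&(p[:,:,1]<.65*p[:,:,0])).astype(np.uint8)
    N,l,s,c=cv2.connectedComponentsWithStats(m); print(k,[s[i].tolist() for i in range(1,N) if s[i,4]>60])
E
```

```text
scene 214
160  0  1  4  7  7  8  7 10  8  9 10  9  9  8  7  7  8 10  8  8  7  5  8  7  8  6  5  7 21 25 27 27 26 26 | 100 104 107 108 111 113 112 106  98  96  89  89  83  62  67 126 127
164  5  6 11 13 12 13 10 12 11 18 22 24 22 23 25 25 23 22 29 26 18 10 11 10  9 11  8  7  7  6  4 13 20 27 | 120 127 127 130 127 104  96  94  85  83  96 106 107  93  58  43  94
168  6  8 10 11 10 11 10 11 12 15 21 22 24 26 26 23 22 24 25 26 26 27 21 13 10 10 10  8  7  5  4 12 24 29 | 121 128 126 126 122  96  96  95  89  83  79  78 104 103  84  48 111
174  6  8 10 12 12 14 13 14 12 14 18 22 20 20 23 24 24 24 25 22 24 25 23 14 10  9 10 10  8  6  8 16 18 20 | 100 110 129 134 137  98  86  85  82  80  76  70 102 100  90  63  91
180 11 12 12 11 11 13 14 11 10  9 12 20 20 18 19 22 24 24 24 20 24 24 27 18 12  9  7  7 11 11 13 14 20 21 | 114 115 121 128 111  93  77  74  74  70  66  65  95 100  83  69 100
186 13 13 12 13 13 15 13 11  9 10 11 16 20 19 18 22 21 21 19 18 17 16 16 15 15 14 13 12 11  7  4  6 19 22 | 116 123 126 127 106  94  76  86  87 102  95  80  76  78  73  56 101
192 21 20 22 21 19 19 19 20 19 19 
[... 2299 characters left out ...]
177 183 180 125  89  92  96  97 105 164 188 190 189 188 165
245 10 11 13  8 13  9  8 12 11 14 18 18 19 18 16 18 18 16 13 14 17 17 16 16 15 17 19 17 17 16 17 16 | 148 141 145 146 141 104 107 109 109 141 164 163 165 168 168 167
248 10  9 11  8  7 10 10 11 12  9 11  9 11 11 12  5  7 13 14 13 16 16 15 15 19 18 16 15 17 17 17 17 | 145 143 146 148 149 148 151 158 167 159 163 164 164 165 167 167
scene [[314, 83, 101, 27, 318], [308, 91, 27, 9, 81], [342, 102, 103, 31, 497], [107, 120, 21, 12, 153], [468, 134, 44, 13, 164], [87, 139, 16, 9, 115], [249, 211, 16, 19, 66], [181, 216, 17, 19, 171], [210, 227, 35, 22, 374]]
side [[123, 3, 74, 47, 860], [107, 101, 103, 43, 1380], [226, 254, 67, 31, 1163]]
```

```bash
python3 -c "
from bench import *
print(get_obs()['time']); print(close_job())"
```

```text
32.95
the job is handed in; nothing more can be done
None
```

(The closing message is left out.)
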